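# Weigh the bolt tote on the hand scale

## Task

Find out what the small steel tote of bolts weighs: take the T-handled spring scale off its two pegs, hook it under the tote's bar handle and lift smoothly until the tote hangs level and only just clear of the bench (no more than a finger's breadth, 15 mm, whatever it weighs), holding it there still for a good second so the plunger can be read. Then set the tote down gently where it stood, unhook, and hang the scale back on its pegs; never snatch the spring to its end stop, bump or tip the tote, or disturb the other things on the bench.

Things in the scene. Friction and masses are not known exactly. Their poses are not given: they have to be found in the camera images.
- scale: Tubular spring scale, hanging upright. Origin: centre of its black T-handle, a bar 26 mm (x) by 104 mm (y) by 18 mm high (z up); grip its middle across the 26 mm (fingers closing along x). Below it a 24 mm aluminium tube reaches to 102 mm under the origin; a white 18 mm plunger with ring marks every 5 mm slides out of it and carries the hook. Weight 160 g in all.
- plunger (a joint): How far the plunger and hook are drawn down out of the tube: 0 unloaded, end stop at 0.080 m. Spring of 120 N/m (about 82 mm per kg), lightly damped; it needs no force to start.
- hook_bowl (a point): Bottom of the hook's bowl (inside surface), on the scale's axis: 157.5 mm under the scale's origin when unloaded, lower as the plunger is drawn. Hook of 5 mm wire, its lowest point 5 mm under this; it lies in the scale's xz plane, its shank bowed 14 mm to +x, its mouth open to the scale's -x.
- hook_tip (a point): Top of the hook's free tip, 15.5 mm to -x of the scale's axis and 140.5 mm under the scale's origin when unloaded. The mouth above it is 25 mm high, so an 8 mm bar passes over the tip and then drops into the bowl. The plunger's end, above the mouth, is 102 mm under the scale's origin.
- stand: Dark steel stand fixed to the bench; origin on the bench under the scale's usual place. Base plate 10 mm thick, 110 mm wide, from x = -40 to +110 mm. A 22 mm post at x = +85, y = +35 mm bears a 100 mm wide crosspiece (front face at x = +68 mm, top at 193 mm) with two level 8 mm pegs at y = -32 and +32 mm, tops at 191 mm, running to x = -36 mm, where the ends turn up to 203 mm.
- peg_rest (a point): Where the centre of the scale's handle lies when hung up: 200 mm above the bench, over the stand's origin; axes as the stand's (pegs along x, handle along y). The T-handle lies across both pegs, the tube hangs between them; lift it over 15 mm and it comes out to -x, past the pegs' ends.
- tote: Open steel tray of bolts, 100 mm (x) by 157 mm (y), walls 32 mm high, bolts to about 28 mm, loose on the bench. A fixed handle of 8 mm round bar rises from the middles of the short ends to a level part 68 mm long, along y, over the middle. Origin: centre of the underside. Weight unknown, 0.25 to 0.8 kg, centred under the handle; the hook fits from either side (+x or -x).
- tote_bar (a point): Middle of the tote's carrying bar, on its centre line, 85 mm above the tote's underside.
- table: The wooden workbench top, at height 0.
- spray: White bottle with black cap, 64 mm across, 130 mm high; bystander.
- tin: Steel tin, 86 mm across, 100 mm high; bystander.
- wrench: Steel spanner 170 mm long, lying between the places of stand and tote; bystander.
- hammer: Hammer lying near the bench's right side; bystander.
- tape: Cardboard ring (empty roll core) 100 mm across, 25 mm high; bystander.
- offcut: Wood offcut 200 by 90 by 38 mm; bystander.
- gloves_box: Small carton 120 by 160 by 70 mm; bystander.
Mind the look-alikes: they are no part of the job. Several things have the shape of the scale; the one meant has the colours described above.

How it is judged (in metres and radians):
On the way:
1. the tote hangs on the scale's hook, level (within 0.2 rad), off the bench with its underside's centre 2 to 15 mm up, still (below 30 mm/s), for 1 s (height (world z) of tote between 0.002 and 0.015 m and contact force between tote and table below 0.1 N and value of joint plunger above 0.015 m and angle between tote's own z axis and vertical below 0.2 rad and linear speed of tote below 0.03 m/s), for 1 s.
At the end, for the whole second after the job is handed in: The tote stands flat on the bench within 30 mm of where it began, at rest, and the scale hangs upright from its handle on both pegs (handle centre within 5 mm of its usual height, between the pegs' turned-up ends and the crosspiece), unhooked and let go (height (world z) of tote below 0.003 m and angle between tote's own z axis and vertical below 0.03 rad and distance of tote from where it was at the start of the episode below 0.03 m and linear speed of tote below 0.01 m/s and x of scale in the frame of peg_rest between -0.03 and 0.055 m and y of scale in the frame of peg_rest between -0.02 and 0.02 m and z of scale in the frame of peg_rest between -0.004 and 0.005 m and angle between scale's own z axis and vertical below 0.15 rad and linear speed of scale below 0.03 m/s); the robot touches nothing.
It fails at once if the tote lifted more than 25 mm off the bench (height (world z) of tote above 0.025 m).
It fails at once if the tote bumped or pressed onto the bench with more than 15 N, or jerked, swung or dropped faster than 0.15 m/s (contact force between tote and table above 15 N or linear speed of tote above 0.15 m/s).
It fails at once if the tote tipped by more than 0.35 rad (angle between tote's own z axis and vertical above 0.35 rad).
It fails at once if the scale pulled to its end stop (value of joint plunger above 0.078 m).
It fails at once if a bystander shifted by more than 20 mm (distance of any of spray, tin, wrench, hammer, tape, offcut, gloves_box from where it was at the start of the episode above 0.02 m).
It also fails if it takes over 72 s, if anything falls off the work surface, if the arm or the gripper's body presses on something with over 40 N, if the wrist force passes 120 N, or if a joint passes its speed limit or range.

## Robot

A 6-joint arm with a two-finger parallel gripper is mounted at the origin on the work surface. World frame = base frame: x ahead of the robot, y to its left, z up, the work surface at z = 0. Lengths are in mm, angles in rad, forces in N, time in s.
With the tool pointing down it reaches from about 275 to 1000 mm from the base axis. Payload 8.4 kg.
Tool frame: the origin (TCP) lies at the very end of the fingers, on their centre line; the grasp point (between the pads) lies 19 mm behind it; z points along the fingers, y is the direction in which the jaws open and shut (so a half turn about z gives the same grasp; the last joint's range is limited). The gripper opens to 85 mm and grips with 20 to 120 N. Pads are 22 mm wide; open, the fingers measure 114 mm over their backs; the gripper's body (76 mm by 85 mm) begins 54 mm behind the grasp point. The pads swing forward as they close: fully open they stand 13 mm farther back than shut.
Start: joints at [1.174, 0.353, 1.633, -0, 1.155, -0.002], TCP at [240.389, 576.924, 231.281] pointing down, gripper open.
Joint ranges: [-2.63, 2.63], [-0.92, 2.1], [0.06, 2.66], [-1.3, 4.44], [0, 2.69], [-3.02, 3.02]. Speed limits (rad/s): [2.22, 2.22, 2.79, 3.14, 3.14, 3.14].

## Interface

Orientations are given as [roll, pitch, yaw] about the fixed x, y, z axes, in that order (R = Rz(yaw) Ry(pitch) Rx(roll)).
In Python, from rig import r, vision gives the robot as it stands.
- The arm moves only by the tool move_arm, never from a script. Its argument "series" is text: rows parted by semicolons, each of 7 numbers parted by spaces: the closure, from -1 (fully open) to 1 (shut), then the shift along the tool's x, y, z in units of 40 mm (1.0 is 40 mm), then the turn, a rotation vector about the tool's x, y, z in degrees. In form: grip tx ty tz ax ay az; .... A call has 1 to 20 rows; each row shifts and turns the pose as measured when the row begins, along the tool's axes as they then stand; what a row does not reach is not made up. A row lasts 1/8 s, in which the tool goes at most 62.5 mm and 10.7 degrees, less where a joint would pass 70% of its speed; a pose out of reach is approached as far as the arm can. A call is refused whole if a number of a shift passes 1 or a number of a turn 10.7, either way. A call with a gripper value outside its range is refused whole. The fingers move at their own pace and stop on an object; "grip_force" is the grip in N (left out, the last holds). Time passes only in rows, so rows that do not move let the fingers close. It gives the time, the measured TCP pose, the force and the opening at its end, in the units of the state.
- r.sense(): the state, without advancing time (a new reading comes with each control period).
- vision.grab_frame(name): name is "scene" or "top"; returns the picture (384x512x3 uint8, red, green, blue); there is no depth.
- vision.camera_params(name): a dict with "fx", "fy", "cx", "cy" (pixels), "position" and "rotation" of the camera in the world. Camera axes: x right, y up, looking along -z (the intrinsics and any distortion apply to the point x, -y, -z); pixel columns grow to the right and rows downward; lengths in mm; the calibration is good to about 2 mm. A picture is of the moment at which its call begins. camera_params takes no time and is no camera call.
- r.sign_off(): hands the job in, once; it reports no verdict.
The state is a dict: "clock": time; "qpos": joint angles; "qvel": joint speeds; "joint_efforts": joint torques, N m; "eef_pos": TCP position; "tcp_rot": TCP orientation; "contact_force": force on the tool from outside, world axes, zero at the start; "wrist_torque": the same for the moment, N m; "opening": opening from 0.0 (shut) to 1.0 (fully open).
Only numpy, scipy, OpenCV 4.12 (cv2) and the standard library are available. Lean on these libraries where they do the work, as an engineer would, in place of code of your own. Each camera call takes 0.05 s, during which the arm holds its last target. There are 200 camera calls.

## Working session

There is one attempt and no reset: what is moved stays moved. The work goes in short steps, Python scripts to look and compute and a tool call to move; the robot and the scene stay as the last step left them, time stands still between calls to the robot, and variables do not carry over. Pictures are saved under pics/ and viewed, about 8 in all and at most 12, crops included, and the job is handed in when it is done.

Besides the shell and the picture viewer there is one more tool, called after "Emit:" as name(argument=value, ...) on one line, values as JSON. move_arm: Moves the arm, as the interface text tells. Its arguments: {"type":"object","properties":{"series":{"type":"string"},"grip_force":{"type":"number"}},"required":["series"]}

```bash
mkdir -p pics; ls; python3 - <<'E'
from rig import r, vision
import cv2,numpy as np
for n in("scene","top"):
    im=vision.grab_frame(n); cv2.imwrite(f"pics/{n}0.png",cv2.resize(im[:,:,::-1],None,fx=1.5,fy=1.5,interpolation=cv2.INTER_CUBIC)); np.save(f"pics/{n}0.npy",im)
    print(vision.camera_params(n))
print(r.sense())
E
```

```text
pics
{'fx': 360.5451284057281, 'fy': 360.5451284057281, 'cx': 250.54737019642667, 'cy': 191.24755965787432, 'position': array([ 963.3071354 ,  545.4945457 , 1005.38488784]), 'rotation': array([0.65906142, 0.01505253, 2.43214017])}
{'fx': 462.29464207688306, 'fy': 462.29464207688306, 'cx': 250.8377045912754, 'cy': 189.16927618339585, 'position': array([ 266.91244362,   22.61300808, 1528.88514207]), 'rotation': array([ 0.18799712, -0.00811893, -1.54489073])}
{'clock': 0.1, 'qpos': array([ 1.17359478e+00,  3.53585191e-01,  1.63403413e+00,  1.91977393e-05,
        1.15521796e+00, -2.40993489e-03]), 'qvel': array([ 0.00099365, -0.00294781, -0.00196263,  0.00073799, -0.00010954,
        0.00048638]), 'joint_efforts': array([ 1.05092728e-03, -6.06350255e+01, -3.42818499e+01,  1.03202681e-04,
        4.11343121e-03,  3.82809858e-06]), 'eef_pos': array([240.22310401, 576.53677828, 230.64379249]), 'tcp_rot': array([-3.14034807e+00, -2.05534536e-05,  2.74679326e+00]), 'contact_force': array([-0.77763792,  0.62892749, -0.46471128]), 'wrist_torque': array([-0.00650701, -0.03839091, -0.01816193]), 'opening': 1.000121920347959}
```

View pics/scene0.png

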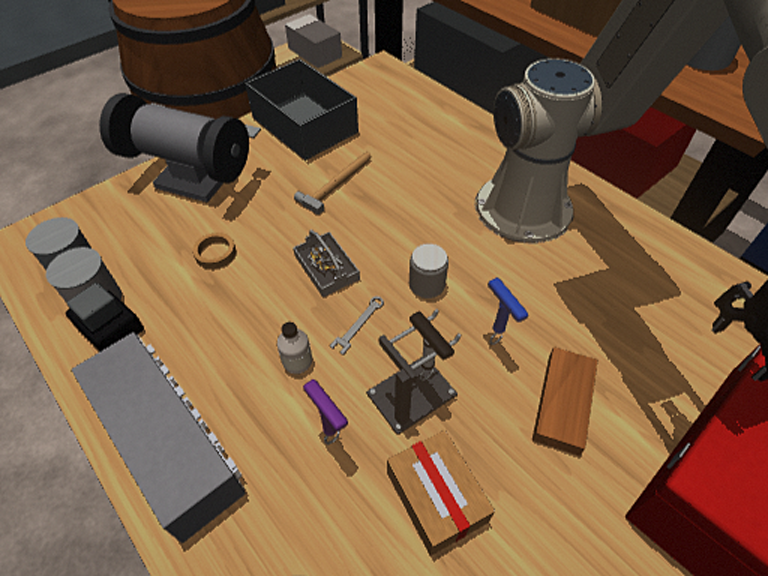

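View pics/top0.png

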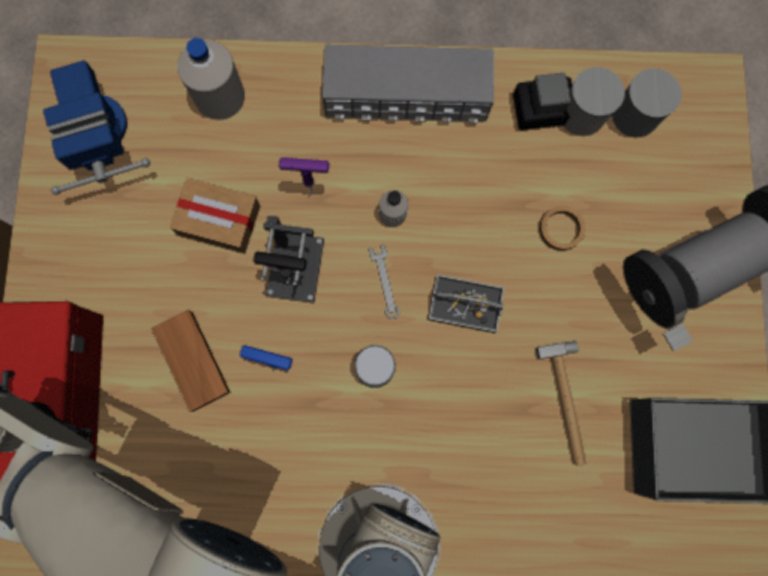

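```bash
cat > h.py <<'E'
import numpy as np, cv2
from scipy.spatial.transform import Rotation as R
from rig import r, vision
def cam(n):
    p=vision.camera_params(n); return p,R.from_euler('xyz',p['rotation']).as_matrix()
def proj(n,P):
    p,M=cam(n); c=(np.atleast_2d(P)-p['position'])@M
    return np.c_[p['cx']+p['fx']*c[:,0]/-c[:,2], p['cy']+p['fy']*c[:,1]/c[:,2]]
def ray(n,u,v):
    p,M=cam(n); d=M@np.array([(u-p['cx'])/p['fx'],-(v-p['cy'])/p['fy'],-1]); return p['position'],d/np.linalg.norm(d)
def onz(n,u,v,z):
    o,d=ray(n,u,v); return o+d*(z-o[2])/d[2]
def tri(a,b):
    (o,d),(q,e)=ray('scene',*a),ray('top',*b)
    s=np.linalg.lstsq(np.c_[d,-e],q-o,rcond=None)[0]; A=o+d*s[0];B=q+e*s[1]
    return (A+B)/2,np.linalg.norm(A-B)
E
python3 - <<'E'
from h import *
print(proj('top',[[0,0,0]])*1.5, proj('scene',[[0,0,0]])*1.5)
s=np.load('pics/scene0.npy');t=np.load('pics/top0.npy')
def crop(im,x,y,w,h): return cv2.resize(im[y:y+h,x:x+w,::-1],(400,300),interpolation=cv2.INTER_CUBIC)
# each crop 80x60 -> x5
m=np.vstack([np.hstack([crop(t,155,140,80,60),crop(t,270,170,80,60)]),np.hstack([crop(s,235,200,80,60),crop(s,180,145,80,60)])])
cv2.imwrite('pics/m.png',m)
E
```

```text
[[377.82218589 545.6714735 ]] [[523.76097923 206.90325554]]
```

View pics/m.png

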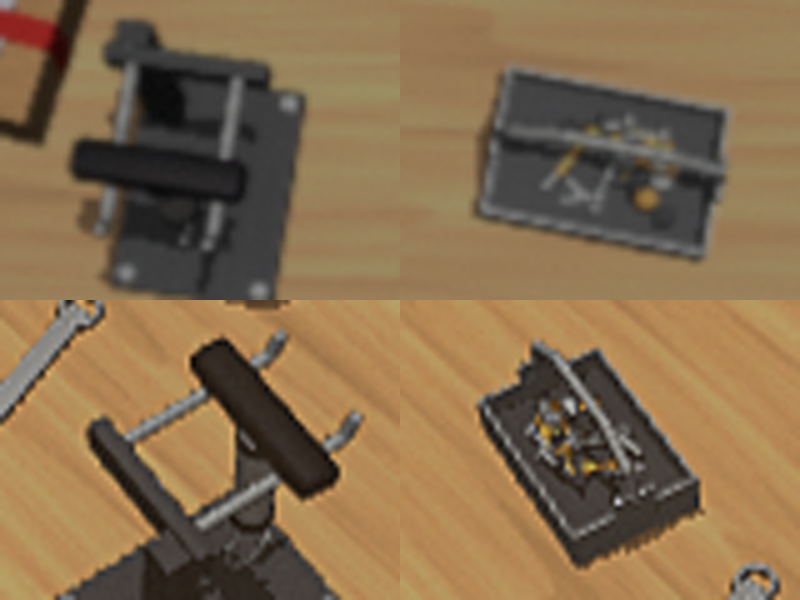

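```bash
python3 - <<'E'
from h import *
f=lambda x,y,ox,oy:((x+.5)/5-.5+ox,(y+.5)/5-.5+oy)
T1=lambda x,y:f(x,y,155,140); T2=lambda x,y:f(x-400,y,270,170)
S1=lambda x,y:f(x,y-300,235,200); S2=lambda x,y:f(x-400,y-300,180,145)
np.set_printoptions(precision=1,suppress=True)
def yaw(v): return np.degrees(np.arctan2(v[1],v[0]))
A=onz('top',*T1(75,160),203);B=onz('top',*T1(243,180),203);print('handle top',A,B,(A+B)/2,np.linalg.norm(A-B),yaw(A-B)-90)
A=onz('scene',*S1(210,358),203);B=onz('scene',*S1(322,478),203);print('handle scene',A,B,(A+B)/2,np.linalg.norm(A-B),yaw(A-B)-90)
print('tri', tri(S1(265,412),T1(159,169)))
for a,b in(((131,68),(103,225)),((236,78),(213,228))):
    A=onz('top',*T1(*a),189);B=onz('top',*T1(*b),189);print('peg',A,B,yaw(A-B))
print('tips',[onz('scene',*S1(*q),201) for q in((280,340),(357,415))])
print('crossend',[onz('scene',*S1(*q),193) for q in((95,425),(190,560))])
print('base corners',[onz('top',*T1(*q),10) for q in((302,97),(272,300))])
C=[onz('top',*T2(*q),32) for q in((508,68),(726,108),(702,256),(480,212))]
print('tote',C,np.mean(C,0),yaw(C[0]-C[1])-90,yaw(C[0]-C[3]),np.linalg.norm(C[0]-C[1]),np.linalg.norm(C[0]-C[3]))
C=[onz('scene',*S2(*q),32) for q in((600,350),(698,482),(578,535),(482,403))]
print('tote s',C,np.mean(C,0))
A=onz('scene',*S2(540,347),85);B=onz('scene',*S2(630,470),85);print('bar',A,B,(A+B)/2,np.linalg.norm(A-B),yaw(A-B))
A=onz('top',*T2(500,133),33);B=onz('top',*T2(722,172),33);print('bar ends',A,B,(A+B)/2)
E
```

```text
handle top [565.3 258.2 203. ] [556.  159.1 203. ] [560.7 208.7 203. ] 99.52604155740237 -5.352007317808031
handle scene [559.1 164.  203. ] [567.1 256.4 203. ] [563.1 210.2 203. ] 92.70620109948814 -184.9339120297438
tri (array([561.2, 208.6, 203.5]), np.float64(0.12144824242286238))
peg [625.7 230.6 189. ] [529.6 241.9 189. ] -6.713904832643243
peg [621.3 167.6 189. ] [529.6 177.  189. ] -5.841230370135904
tips [array([521.4, 179.5, 201. ]), array([524.8, 240.7, 201. ])]
crossend [array([629.6, 150.5, 193. ]), array([646.2, 242.7, 193. ])]
base corners [array([656.7, 141.7,  10. ]), array([517., 156.,  10.])]
tote [array([ 575.7, -115.1,   32. ]), array([ 552.7, -259.2,   32. ]), array([ 454.1, -242.7,   32. ]), array([479.1, -97.7,  32. ])] [ 515.4 -178.7   32. ] -9.053179618886062 -10.208144317603079 145.93720618276114 98.09491435191539
tote s [array([ 457.4, -242.7,   32. ]), array([483.5, -96.7,  32. ]), array([ 575. , -114.8,   32. ]), array([ 554. , -257.6,   32. ])] [ 517.5 -178.    32. ]
bar [ 514.9 -230.1   85. ] [537.  -99.6  85. ] [ 525.9 -164.9   85. ] 132.344585697051 -99.6241923467193
bar ends [ 531.7 -110.1   33. ] [ 509.7 -256.    33. ] [ 520.7 -183.1   33. ]
```

```bash
cat >> h.py <<'E'
np.set_printoptions(precision=3,suppress=True)
def togo(P,yaw):
    """tool-frame shift (units of 40) and turn (deg) from here to TCP at P, pointing down, yaw deg"""
    s=r.sense(); M=R.from_euler('xyz',s['tcp_rot']); G=R.from_euler('xyz',[np.pi,0,np.radians(yaw)])
    print('t',s['clock'],'eef',s['eef_pos'],'rot',np.degrees(s['tcp_rot']),'F',s['contact_force'],'op',s['opening'])
    print('shift',M.inv().apply(np.array(P)-s['eef_pos'])/40,'turn',(M.inv()*G).as_rotvec(degrees=True))
E
python3 - <<'E'
from h import *
togo([561,208.5,290],84.5)
c,s=np.cos(np.radians(-9.5)),np.sin(np.radians(-9.5))
L=np.array([[0,-76,32],[0,-34,85],[0,0,85],[0,34,85],[0,76,32]])
P=np.c_[c*L[:,0]-s*L[:,1]+516.5,s*L[:,0]+c*L[:,1]-178.4,L[:,2]]
q=proj('top',P);print((q+.5-[270,170])*5-.5+[400,0])
q=proj('scene',P);print((q+.5-[180,145])*5-.5+[400,300])
E
```

```text
t 0.1 eef [240.223 576.537 230.644] rot [-179.929   -0.001  157.38 ] F [-0.778  0.629 -0.465] op 1.000121920347959
shift [-10.941  -5.411  -1.477] turn [-0.062  0.044 72.88 ]
[[717.735 180.821]
 [667.652 155.569]
 [614.784 145.415]
 [561.984 135.274]
 [489.669 136.976]]
[[541.004 372.619]
 [560.032 358.398]
 [582.698 388.973]
 [606.032 420.448]
 [640.976 510.051]]
```

Emit:
move_arm(series="-1 0 0 -0.25 0 0 10.4; -1 0 0 -0.25 0 0 10.4; -1 0 0 -0.25 0 0 10.4; -1 0 0 -0.25 0 0 10.4; -1 0 0 -0.25 0 0 10.4; -1 0 0 -0.25 0 0 10.4; -1 0 0 -0.1 0 0 10.4; -1 0 0 0 0 0 0; -1 0 0 0 0 0 0")

```text
clock: 1.23
eef_pos: [239.3, 574.3, 292.3]
tcp_rot: [-3.139, 0.009, 1.442]
contact_force: [0.4, 0.5, -0.1]
opening: 0.996
```

```bash
python3 -c "
from h import *
togo([561,208.5,290],84.5)"
```

```text
t 1.225 eef [239.321 574.345 292.286] rot [-179.857    0.524   82.611] F [ 0.358  0.549 -0.052] op 0.9961675803947602
shift [-8.035  9.152  0.108] turn [-0.152  0.521 -1.889]
```

Emit:
move_arm(series="-1 -0.73 0.83 0 0 0.5 -1.9; -1 -0.73 0.83 0 0 0 0; -1 -0.73 0.83 0 0 0 0; -1 -0.73 0.83 0 0 0 0; -1 -0.73 0.83 0 0 0 0; -1 -0.73 0.83 0 0 0 0; -1 -0.73 0.83 0 0 0 0; -1 -0.73 0.83 0 0 0 0; -1 -0.73 0.83 0 0 0 0; -1 -0.73 0.83 0 0 0 0; -1 -0.5 0.5 0 0 0 0; -0.4 0 0 0 0 0 0; -0.4 0 0 0 0 0 0")

```text
clock: 2.85
eef_pos: [573.1, 223.9, 286.0]
tcp_rot: [-3.134, 0.003, 1.521]
contact_force: [0.9, -0.4, -0.3]
opening: 0.7
```

```bash
python3 -c "
from h import *
togo([561,208.5,290],84.5)"
```

```text
t 2.85 eef [573.09  223.917 286.044] rot [-179.557    0.196   87.165] F [ 0.871 -0.388 -0.273] op 0.6997043165175031
shift [-0.4   -0.284 -0.095] turn [-0.438  0.206  2.665]
```

Emit:
move_arm(series="-0.4 -0.4 -0.28 0 -0.4 0.2 2.7; -0.4 0 0 0.3 0 0 0; -0.4 0 0 0 0 0 0; -0.4 0 0 0 0 0 0")

```text
clock: 3.35
eef_pos: [559.1, 211.8, 273.1]
tcp_rot: [-3.14, -0.001, 1.481]
contact_force: [0.2, 0.3, -0.1]
opening: 0.701
```

```bash
python3 -c "
from h import *
togo([561,208.5,181],84.5)
t=vision.grab_frame('top');s=vision.grab_frame('scene')
f=lambda im,x,y:cv2.resize(im[y:y+120,x:x+80,::-1],(400,600),interpolation=cv2.INTER_CUBIC)
cv2.imwrite('pics/g.png',np.hstack([f(t,150,110),f(s,240,160)]))
"
```

```text
t 3.35 eef [559.146 211.764 273.135] rot [-179.917   -0.04    84.861] F [ 0.202  0.339 -0.07 ] op 0.7014349620020249
shift [-0.079  0.057  2.303] turn [-0.083 -0.04   0.361]
```

View pics/g.png

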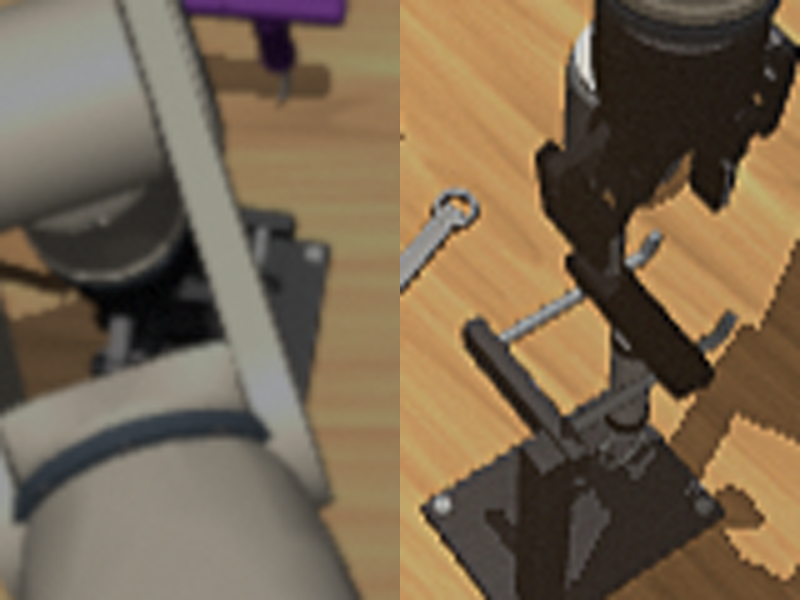

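Emit:
move_arm(series="-0.4 -0.08 0.06 0.5 0 0 0.3; -0.4 0 0 0.5 0 0 0; -0.4 0 0 0.5 0 0 0; -0.4 0 0 0.4 0 0 0; -0.4 0 0 0.25 0 0 0; -0.4 0 0 0.12 0 0 0; -0.4 0 0 0 0 0 0")

```text
clock: 4.32
eef_pos: [563.6, 209.9, 181.1]
tcp_rot: [3.139, -0.003, 1.477]
contact_force: [-0.9, -0.7, 0.6]
opening: 0.697
```

```bash
python3 -c "
from h import *
togo([561,208.5,180],84.5)"
```

```text
t 4.325 eef [563.605 209.884 181.132] rot [179.879  -0.144  84.636] F [-0.899 -0.695  0.597] op 0.6973464852647561
shift [-0.041 -0.062  0.028] turn [ 0.121 -0.144  0.136]
```

Emit:
move_arm(series="-0.4 -0.04 -0.06 0.03 0 0 0; -0.2 0 0 0 0 0 0; 0 0 0 0 0 0 0; 0.15 0 0 0 0 0 0; 0.3 0 0 0 0 0 0; 0.5 0 0 0 0 0 0; 1 0 0 0 0 0 0; 1 0 0 0 0 0 0; 1 0 0 0 0 0 0; 1 0 0 0 0 0 0", grip_force=60)

```text
clock: 5.58
eef_pos: [561.9, 208.7, 181.8]
tcp_rot: [3.137, -0.004, 1.477]
contact_force: [-0.3, -0.4, 1.2]
opening: 0.295
```

```bash
python3 -c "
from h import *
togo([561,208.5,300],84.5)"
```

```text
t 5.575 eef [561.947 208.73  181.849] rot [179.715  -0.215  84.639] F [-0.336 -0.445  1.191] op 0.2954910441877743
shift [ 0.003 -0.008 -2.954] turn [ 0.284 -0.216  0.138]
```

Emit:
move_arm(series="1 0 0 -0.1 0 0 0; 1 0 0 -0.2 0 0 0; 1 0 0 -0.3 0 0 0; 1 0 0 -0.4 0 0 0; 1 0 0 -0.5 0 0 0; 1 0 0 -0.5 0 0 0; 1 0 0 -0.5 0 0 0; 1 0 0 -0.4 0 0 0; 1 0 0 -0.2 0 0 0; 1 0 0 0 0 0 0; 1 0 0 0 0 0 0")

```text
clock: 6.95
eef_pos: [561.0, 208.3, 315.6]
tcp_rot: [3.135, -0.005, 1.477]
contact_force: [-0.3, -0.5, -2.3]
opening: 0.294
```

```bash
python3 -c "
from h import *
s=vision.grab_frame('scene');t=vision.grab_frame('top')
f=lambda im,x,y:cv2.resize(im[y:y+120,x:x+80,::-1],(400,600),interpolation=cv2.INTER_CUBIC)
cv2.imwrite('pics/l.png',np.hstack([f(t,270,130),f(s,240,140)]))
# target: scale axis 60mm to +x_tote of the bar
u=np.array([np.cos(np.radians(-9.5)),np.sin(np.radians(-9.5))]);b=np.array([516.5,-178.4])
print(b+60*u,b+40*u); togo([*(b+60*u),300],80.5)
"
```

```text
[ 575.677 -188.303] [ 555.951 -185.002]
t 7.05 eef [560.983 208.269 315.473] rot [179.627  -0.266  84.638] F [-0.643 -0.404 -1.562] op 0.2913339958019494
shift [-9.838  1.29   0.35 ] turn [ 0.364 -0.279  4.137]
```

View pics/l.png

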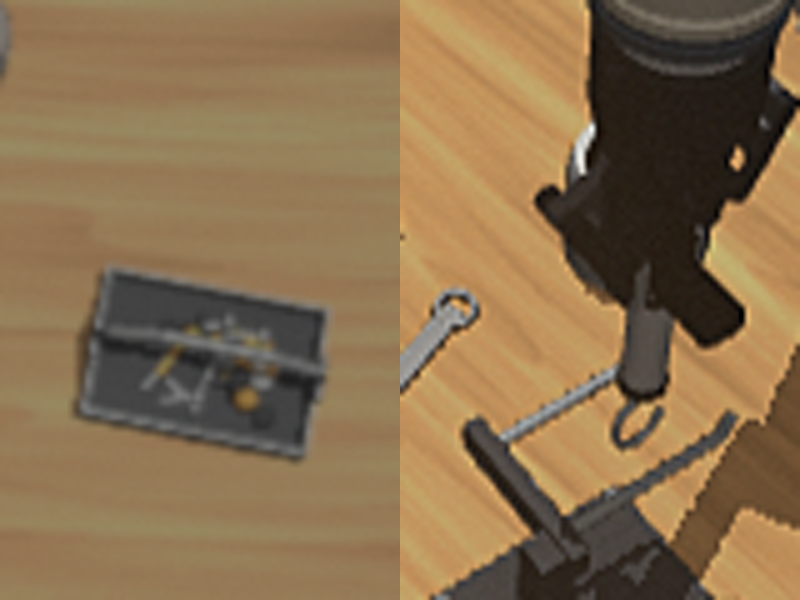

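Emit:
move_arm(series="1 -0.3 0.04 0 0.4 -0.3 2; 1 -0.6 0.08 0 0 0 2; 1 -0.85 0.11 0 0 0 0; 1 -0.85 0.11 0 0 0 0; 1 -0.85 0.11 0 0 0 0; 1 -0.85 0.11 0 0 0 0; 1 -0.85 0.11 0 0 0 0; 1 -0.85 0.11 0 0 0 0; 1 -0.85 0.11 0 0 0 0; 1 -0.85 0.11 0 0 0 0; 1 -0.85 0.11 0 0 0 0; 1 -0.7 0.1 0 0 0 0; 1 -0.4 0.05 0 0 0 0; 1 0 0 0 0 0 0; 1 0 0 0 0 0 0")

```text
clock: 8.93
eef_pos: [539.4, -195.6, 308.1]
tcp_rot: [-3.124, -0.003, 1.384]
contact_force: [0.7, -0.7, -1.9]
opening: 0.299
```

```bash
python3 -c "
from h import *
togo([575.7,-188.3,250],80.5)"
```

```text
t 8.925 eef [ 539.36  -195.603  308.104] rot [-179.019   -0.197   79.308] F [ 0.696 -0.667 -1.937] op 0.29880854134638796
shift [0.343 0.884 1.439] turn [-0.979 -0.207 -1.19 ]
```

Emit:
move_arm(series="1 0.17 0.45 0 -1 -0.2 -1.2; 1 0.17 0.45 0 0 0 0; 1 0 0 0.2 0 0 0; 1 0 0 0.3 0 0 0; 1 0 0 0.3 0 0 0; 1 0 0 0.1 0 0 0; 1 0 0 0 0 0 0")

```text
clock: 9.8
eef_pos: [579.9, -184.9, 268.1]
tcp_rot: [-3.141, -0.001, 1.41]
contact_force: [0.3, 0.6, -1.7]
opening: 0.295
```

```bash
python3 -c "
from h import *
togo([575.7,-188.3,250],80.5)"
```

```text
t 9.8 eef [ 579.923 -184.902  268.144] rot [-179.97    -0.044   80.766] F [ 0.251  0.6   -1.706] op 0.2946742728003886
shift [-0.101 -0.09   0.454] turn [-0.031 -0.044  0.266]
```

Emit:
move_arm(series="1 -0.05 -0.25 0.3 0 0 0.3; 1 0 -0.25 0.35 0 0 0; 1 0 0 0.4 0 0 0; 1 0 0 0.2 0 0 0; 1 0 0 0 0 0 0; 1 0 0 0 0 0 0")

```text
clock: 10.55
eef_pos: [558.0, -183.8, 214.8]
tcp_rot: [-3.141, -0.001, 1.403]
contact_force: [-0.5, 0.6, -1.3]
opening: 0.294
```

```bash
python3 -c "
from h import *
togo([557.9,-185.3,195],80.5)
s=vision.grab_frame('scene');t=vision.grab_frame('top')
f=lambda im,x,y:cv2.resize(im[y:y+75,x:x+50,::-1],(400,600),interpolation=cv2.INTER_CUBIC)
cv2.imwrite('pics/k.png',np.hstack([f(t,280,160),f(s,185,135)]))
e=r.sense()['eef_pos']
for off in(121,161):
  q=proj('scene',[e[0],e[1],e[2]+18-off]);print(off,(q+.5-[185,135])*8-.5+[400,0])
"
```

```text
t 10.55 eef [ 558.012 -183.795  214.829] rot [-179.98    -0.04    80.405] F [-0.478  0.645 -1.347] op 0.29409550507591325
shift [-0.038  0.004  0.496] turn [-0.02  -0.04  -0.095]
121 [[560.08  220.557]]
161 [[570.856 283.451]]
```

View pics/k.png

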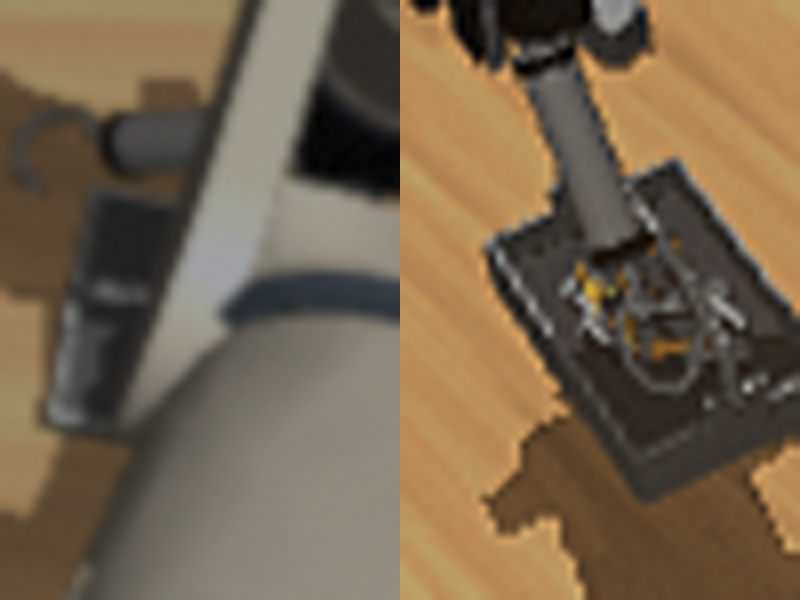

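```bash
python3 -c "
from h import *
T=lambda x,y:((x+.5)/8-.5+280,(y+.5)/8-.5+160)
S=lambda x,y:((x-400+.5)/8-.5+185,(y+.5)/8-.5+135)
e=r.sense()['eef_pos']+[0,0,18]
for a,b in(((615,247),(112,140)),((672,388),(14,155))):
  P,d=tri(S(*a),T(*b));print(P,d,P-e,np.linalg.norm(P-e),np.degrees(np.arctan2(P[1]-e[1],e[2]-P[2])))
"
```

```text
[ 570.849 -112.915  163.1  ] 8.322404930851912 [ 12.823  70.906 -69.909] 100.39627512716295 45.405717541425126
[574.955 -79.262 110.158] 7.190225722653493 [  16.929  104.559 -122.851] 162.20865303445188 40.401277540196666
```

```bash
python3 -c "
from h import *
s0=vision.grab_frame('scene').astype(int)
for i in range(10):
  s=vision.grab_frame('scene').astype(int); d=np.abs(s-s0)[135:210,185:235].sum(2)
  print(i,(d>60).sum(),d.mean())
print(r.sense()['wrist_torque'],r.sense()['contact_force'])
"
```

```text
0 4 4.5957333333333334
1 13 4.839466666666667
2 19 5.114933333333333
3 17 5.107466666666666
4 20 5.385866666666667
5 25 5.6517333333333335
6 27 5.832533333333333
7 28 5.813066666666667
8 29 5.858133333333333
9 27 5.9448
[-0.065  0.047  0.01 ] [-0.683  0.029 -1.889]
```

Emit:
move_arm(series="1 0 0 -0.5 0 0 0; 1 0 0 0 0 0 0; 1 0 0 0 0 0 0; 1 0 0 0 0 0 0; 1 0 0 0 0 0 0; 1 0 0 0 0 0 0; 1 0 0 0 0 0 0; 1 0 0 0 0 0 0; 1 0 0 0 0 0 0; 1 0 0 0 0 0 0", grip_force=20)

```text
clock: 12.45
eef_pos: [556.5, -183.4, 232.4]
tcp_rot: [-3.138, -0.001, 1.403]
contact_force: [1.3, -0.1, -1.2]
opening: 0.296
```

```bash
cat >> h.py <<'E'
def tilt_view(name,view=True):
    """crop around where the upright scale should be; marks none"""
    e=r.sense()['eef_pos']; s=vision.grab_frame('scene')
    q=proj('scene',[e+[0,0,18-120]])[0]; x,y=int(q[0])-40,int(q[1])-35
    im=cv2.resize(s[y:y+75,x:x+80,::-1],(640,600),interpolation=cv2.INTER_CUBIC)
    cv2.imwrite(name,im)
    f=lambda P:(proj('scene',[P])[0]+.5-[x,y])*8-.5
    print('upright pred: handle,tube end,bowl',f(e+[0,0,18]),f(e+[0,0,-84]),f(e+[0,0,-144]))
    return x,y
E
python3 -c "
from h import *
togo([557.9,-185.3,195],80.5); print(tilt_view('pics/n.png'))"
```

```text
t 12.45 eef [ 556.501 -183.376  232.391] rot [-179.771   -0.071   80.4  ] F [ 1.299 -0.103 -1.159] op 0.29553363310017067
shift [-0.043  0.046  0.935] turn [-0.229 -0.071 -0.1  ]
upright pred: handle,tube end,bowl [289.956  69.838] [321.436 255.222] [338.023 352.897]
(164, 123)
```

View pics/n.png

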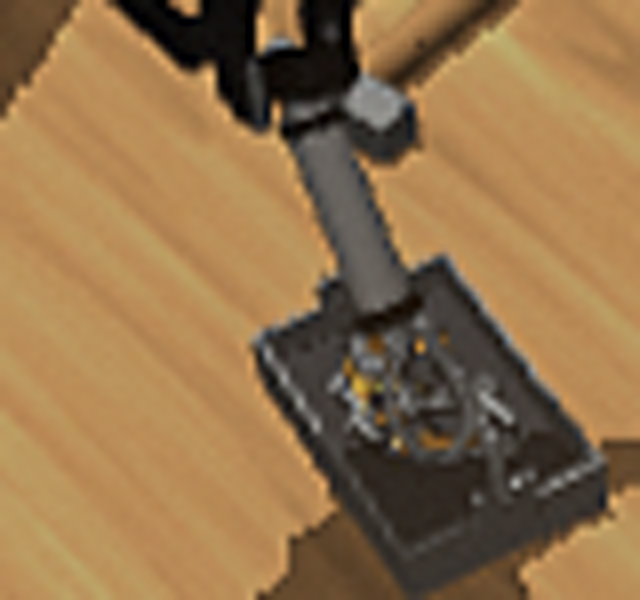

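```bash
python3 -c "
from h import *
from scipy.optimize import least_squares
def fit(e,rot,pix):
  M=R.from_euler('xyz',rot).as_matrix(); H=e-18*M[:,2]
  def P(a): # tilt about x(world-ish scale x), then about y
    return H+R.from_euler('xyz',[a[0],a[1],rot[2]-np.pi/2]).apply([0,0,-102])
  q=least_squares(lambda a:proj('scene',[P(a)])[0]-pix,[.5,0]);print(np.degrees(q.x),q.cost)
s=r.sense()
fit(s['eef_pos'],s['tcp_rot'],((390+.5)/8-.5+164,(308+.5)/8-.5+123))
fit(np.array([558,-183.8,214.8]),s['tcp_rot'],((615-400+.5)/8-.5+185,(247+.5)/8-.5+135))
"
```

```text
[32.684  3.347] 8.077935669463161e-28
[32.845  0.94 ] 0.0
```

```bash
cat >> h.py <<'E'
def goG(G,syaw,tilt):
    """grasp point (18 mm behind TCP) to G, scale yaw syaw, tool leaned by turn `tilt` about tool y (deg)"""
    s=r.sense(); M=R.from_euler('xyz',s['tcp_rot'])
    T=R.from_euler('xyz',[np.pi,0,np.radians(syaw+90)])*R.from_rotvec([0,tilt,0],degrees=True)
    P=np.array(G)+18*T.as_matrix()[:,2]; g=s['eef_pos']-18*M.as_matrix()[:,2]
    print('t %.2f'%s['clock'],'G',g,'F',s['contact_force'],'op %.3f'%s['opening'],'q',s['qpos'])
    print('shift',M.inv().apply(P-s['eef_pos'])/40,'|worldaxes',(np.array(G)-g),'turn',(M.inv()*T).as_rotvec(degrees=True))
    z=M.inv().as_matrix(); print('tool comps (units of 40mm) of 10mm along scale +x, scale +y, up:')
    a=np.radians(syaw)
    for d in([np.cos(a),np.sin(a),0],[-np.sin(a),np.cos(a),0],[0,0,1]): print('  ',z@np.array(d)*.25)
E
```

Emit:
move_arm(series="1 -0.06 0 0 0 -5 0; 1 -0.06 0 0 0 -7 0; 1 -0.06 0 0 0 -7 0; 1 -0.06 0 0 0 -7 0; 1 -0.04 0 0 0 -5 0; 1 0 0 0 0 -2 0; 1 0 0 0 0 0 0; 1 0 0 0 0 0 0", grip_force=110)

```text
clock: 13.5
eef_pos: [555.7, -194.9, 235.7]
tcp_rot: [3.141, 0.589, 1.401]
contact_force: [0.5, -0.3, -1.4]
opening: 0.285
```

```bash
python3 -c "
from h import *
goG([557.9,-185.3,250],-9.5,-33); print(tilt_view('pics/o.png'))
im=cv2.imread('pics/o.png'); s=r.sense(); M=R.from_euler('xyz',s['tcp_rot']).as_matrix();g=s['eef_pos']-18*M[:,2]
t=vision.grab_frame('top'); q=proj('top',[g+[0,0,-80]])[0].astype(int);print(q)
b=cv2.resize(t[q[1]-37:q[1]+38,q[0]-10:q[0]+10,::-1],(160,600),interpolation=cv2.INTER_CUBIC)
cv2.imwrite('pics/o.png',np.hstack([im,b])); print(proj('top',[g,g-[0,0,102],g-[0,0,162]]))
"
```

```text
t 13.50 G [ 557.337 -185.     250.643] F [ 0.466 -0.256 -1.398] op 0.285 q [-0.015  0.352  1.765 -0.628  1.204  0.44 ]
shift [0.01  0.016 0.016] |worldaxes [ 0.563 -0.3   -0.643] turn [-0.109  0.73  -0.185]
tool comps (units of 40mm) of 10mm along scale +x, scale +y, up:
   [ 0.001  0.25  -0.   ]
   [ 0.208 -0.001 -0.139]
   [-0.139  0.    -0.208]
upright pred: handle,tube end,bowl [289.12   70.974] [321.663 257.421] [338.815 355.686]
(162, 120)
[318 180]
[[323.076 174.798]
 [317.674 182.065]
 [314.84  185.877]]
```

View pics/o.png

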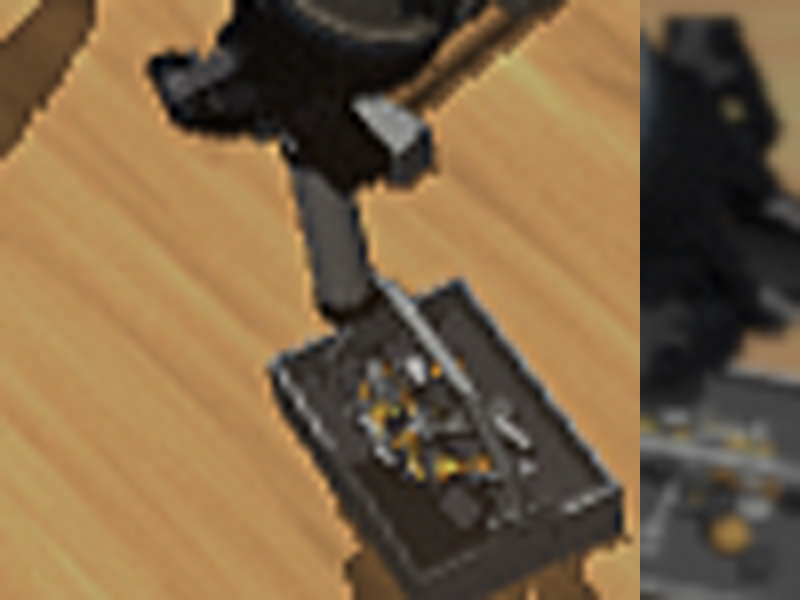

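```bash
python3 -c "
from h import *
s=r.sense(); M=R.from_euler('xyz',s['tcp_rot']).as_matrix();g=s['eef_pos']-18*M[:,2]
f=lambda P:(proj('scene',[P])[0]+.5-[162,120])*8-.5
for th in(-10,0,10,15): 
  d=R.from_euler('xyz',[np.radians(th),0,np.radians(-9.6)])
  print(th,*[f(g+d.apply(v)) for v in([0,0,0],[0,0,-102],[0,0,-160],[0,52,5],[0,-52,5])])
for y in(-34,0,34): print('bar',y,f(np.array([516.5,-178.4,85])+R.from_euler('z',-9.5,degrees=True).apply([0,y,0])))
"; python3 - <<'E'
import cv2
im=cv2.imread('pics/o.png')[200:520,240:640]; im=cv2.convertScaleAbs(im,alpha=1.8,beta=20)
cv2.imwrite('pics/p.png',cv2.resize(im,(750,600),interpolation=cv2.INTER_CUBIC))
E
```

```text
-10 [301.189  91.499] [313.375 247.844] [319.526 326.753] [364.065 181.24 ] [239.299 -11.35 ]
0 [301.189  91.499] [332.989 277.012] [349.207 371.621] [361.257 163.418] [240.796   4.004]
10 [301.189  91.499] [352.011 301.349] [378.286 409.844] [356.523 143.109] [244.059  21.737]
15 [301.189  91.499] [361.146 311.473] [392.393 426.114] [353.47  132.218] [246.315  31.328]
bar -34 [400.351 293.738]
bar 0 [436.617 342.657]
bar 34 [473.951 393.016]
```

Emit:
move_arm(series="1 -0.03 0 0 0 -3 0; 1 -0.03 0 0 0 -3.5 0; 1 0 0 0 0 0 0; 1 0.14 0 0.17 0 0 0; 1 0.14 0 0.17 0 0 0; 1 0.14 0 0.17 0 0 0; 1 0.1 0 0.13 0 0 0; 1 0 0 0 0 0 0; 1 0 0 0 0 0 0")

```text
clock: 14.72
eef_pos: [555.0, -200.4, 203.2]
tcp_rot: [3.137, 0.699, 1.393]
contact_force: [0.3, 0.0, -1.7]
opening: 0.282
```

```bash
python3 -c "
from h import *
goG([516.5,-178.4,215],-9.5,-39)
s=r.sense(); M=R.from_euler('xyz',s['tcp_rot']).as_matrix();g=s['eef_pos']-18*M[:,2]
im=vision.grab_frame('scene'); x,y=int(proj('scene',[[540,-182,90]])[0][0])-25,int(proj('scene',[[540,-182,90]])[0][1])-24
b=cv2.resize(im[y:y+48,x:x+60,::-1],(750,600),interpolation=cv2.INTER_CUBIC); cv2.imwrite('pics/p.png',cv2.convertScaleAbs(b,alpha=1.5,beta=15))
f=lambda P:(proj('scene',[P])[0]+.5-[x,y])*12.5-.5
for th in(-8,0,8):
  d=R.from_euler('xyz',[np.radians(th),0,np.radians(-9.6)])
  print(th,*[f(g+d.apply(v)) for v in([0,0,-102],[0,0,-160],[-15.5,0,-140.5])])
print('bar',f(np.array([516.5,-178.4,85])))
"
```

```text
t 14.72 G [ 556.936 -188.937  216.94 ] F [ 0.303  0.025 -1.733] op 0.282 q [ 0.026  0.426  1.795 -0.744  1.199  0.583]
shift [ 0.101 -1.04  -0.019] |worldaxes [-40.436  10.537  -1.94 ] turn [-0.194  1.058 -0.53 ]
tool comps (units of 40mm) of 10mm along scale +x, scale +y, up:
   [ 0.002  0.25  -0.001]
   [ 0.191 -0.002 -0.161]
   [-0.161  0.001 -0.191]
-8 [229.706 226.922] [241.825 349.283] [287.855 287.345]
0 [253.653 262.429] [278.118 403.977] [320.343 335.323]
8 [277.025 293.317] [313.824 452.313] [352.32  377.442]
bar [407.496 285.683]
```

View pics/p.png

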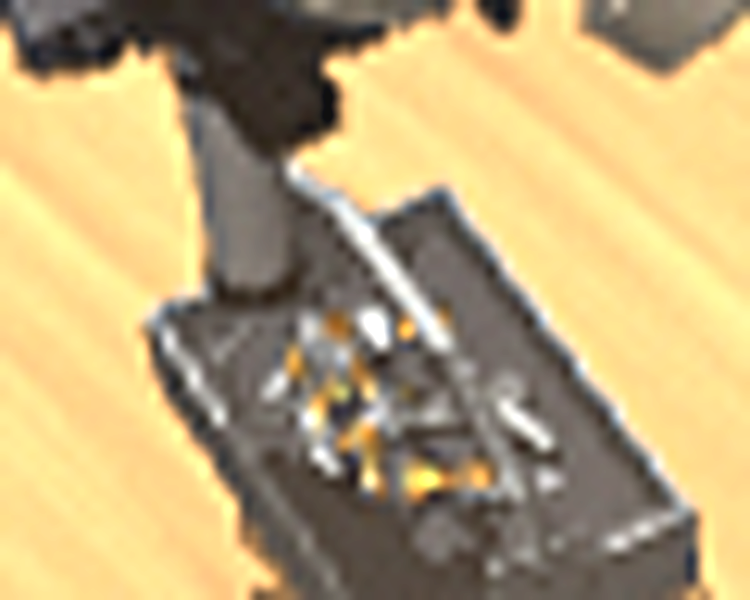

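Emit:
move_arm(series="1 0.03 -0.15 0 0 0 0; 1 0.03 -0.15 0 0 0 0; 1 0.02 -0.12 0 0 0 0; 1 0 -0.08 0 0 0 0; 1 0.02 -0.08 0 0 0 0; 1 0 -0.08 0 0 0 0; 1 0 -0.08 0 0 0 0; 1 0 -0.08 0 0 0 0; 1 0 0 0 0 0 0")

```text
clock: 15.9
eef_pos: [521.0, -190.8, 201.0]
tcp_rot: [3.136, 0.699, 1.392]
contact_force: [0.6, 0.6, -2.1]
opening: 0.288
```

```bash
python3 -c "
from h import *
goG([516.5,-178.4,215],-9.5,-39)"
```

```text
t 15.90 G [ 522.978 -179.431  214.809] F [ 0.624  0.556 -2.07 ] op 0.288 q [ 0.045  0.383  1.871 -0.746  1.184  0.619]
shift [ 0.003 -0.163 -0.002] |worldaxes [-6.478  1.031  0.191] turn [-0.135  1.046 -0.562]
tool comps (units of 40mm) of 10mm along scale +x, scale +y, up:
   [ 0.002  0.25  -0.001]
   [ 0.191 -0.002 -0.161]
   [-0.161  0.001 -0.191]
```

Emit:
move_arm(series="1 0 -0.08 0 0 0 0; 1 0 -0.08 0 0 0 0; 1 0 0 0 0 0 0; 1 -0.1 0 -0.12 0 0 0; 1 -0.1 0 -0.12 0 0 0; 1 -0.07 0 -0.08 0 0 0; 1 0 0 0 0 0 0; 1 0 0 0 0 0 0")

```text
clock: 16.9
eef_pos: [514.7, -189.7, 219.5]
tcp_rot: [3.134, 0.699, 1.391]
contact_force: [0.2, 0.1, -2.2]
opening: 0.284
```

```bash
cat >> h.py <<'E'
def favg(n):
    F=[];Q=[];T=[]
    for i in range(n):
        im=vision.grab_frame('scene'); s=r.sense(); F.append(s['contact_force']);Q.append(s['eef_pos']);T.append(s['wrist_torque'])
    F=np.array(F); print('F mean',F.mean(0),'sd',F.std(0),'torque',np.mean(T,0),'eef',np.mean(Q,0)); return im
E
python3 -c "
from h import *
favg(12); goG([516.5,-178.4,238.5],-9.5,-39)"
```

```text
F mean [ 0.021 -0.164 -1.603] sd [0.411 0.325 0.455] torque [ 0.463 -0.079  0.005] eef [ 514.711 -189.715  219.349]
t 17.50 G [ 516.684 -178.294  233.199] F [-0.064 -0.388 -1.918] op 0.284 q [ 0.047  0.349  1.872 -0.737  1.209  0.598]
shift [-0.08  -0.003 -0.099] |worldaxes [-0.184 -0.106  5.301] turn [-0.089  1.04  -0.598]
tool comps (units of 40mm) of 10mm along scale +x, scale +y, up:
   [ 0.003  0.25  -0.   ]
   [ 0.191 -0.002 -0.161]
   [-0.161  0.001 -0.191]
```

Emit:
move_arm(series="1 -0.03 0 -0.04 0 0 0; 1 -0.03 0 -0.04 0 0 0; 1 -0.03 0 -0.04 0 0 0; 1 -0.03 0 -0.04 0 0 0; 1 -0.03 0 -0.04 0 0 0; 1 -0.03 0 -0.04 0 0 0; 1 -0.03 0 -0.04 0 0 0; 1 -0.03 0 -0.04 0 0 0; 1 0 0 0 0 0 0")

```text
clock: 18.62
eef_pos: [514.7, -188.9, 236.5]
tcp_rot: [3.134, 0.699, 1.391]
contact_force: [0.3, -0.4, -2.7]
opening: 0.285
```

```bash
python3 -c "
from h import *
favg(12); goG([516.5,-178.4,254],-9.5,-39)"
```

```text
F mean [ 0.363 -0.206 -2.944] sd [0.179 0.447 0.495] torque [ 0.428 -0.221  0.046] eef [ 514.733 -188.838  236.338]
t 19.23 G [ 516.656 -177.415  250.144] F [ 0.315  0.289 -3.095] op 0.286 q [ 0.049  0.327  1.859 -0.728  1.236  0.574]
shift [-0.073  0.002 -0.058] |worldaxes [-0.156 -0.985  3.856] turn [-0.095  1.045 -0.587]
tool comps (units of 40mm) of 10mm along scale +x, scale +y, up:
   [ 0.003  0.25  -0.   ]
   [ 0.191 -0.002 -0.161]
   [-0.161  0.001 -0.191]
```

Emit:
move_arm(series="1 -0.04 0 -0.035 0 0 0; 1 -0.04 0 -0.035 0 0 0; 1 -0.035 0 -0.035 0 0 0; 1 -0.035 0 -0.04 0 0 0; 1 -0.035 0 -0.04 0 0 0; 1 -0.035 0 -0.04 0 0 0; 1 -0.03 0 -0.04 0 0 0; 1 -0.03 0 -0.04 0 0 0; 1 0 0 0 0 0 0")

```text
clock: 20.35
eef_pos: [514.5, -189.2, 253.6]
tcp_rot: [3.135, 0.697, 1.392]
contact_force: [1.2, -0.6, -4.8]
opening: 0.283
```

```bash
python3 -c "
from h import *
favg(12); goG([516.5,-178.4,270],-9.5,-39)"
```

```text
F mean [ 0.942 -0.158 -4.872] sd [0.565 0.549 0.484] torque [ 0.708 -0.396  0.099] eef [ 514.451 -189.145  253.399]
t 20.95 G [ 516.394 -177.74   267.203] F [ 1.042 -0.204 -3.978] op 0.284 q [ 0.048  0.305  1.845 -0.719  1.261  0.548]
shift [-0.049  0.007 -0.043] |worldaxes [ 0.106 -0.66   2.797] turn [-0.109  0.961 -0.583]
tool comps (units of 40mm) of 10mm along scale +x, scale +y, up:
   [ 0.003  0.25  -0.   ]
   [ 0.192 -0.002 -0.161]
   [-0.161  0.001 -0.192]
```

Emit:
move_arm(series="1 -0.037 0.03 -0.038 0 0 0; 1 -0.037 0.03 -0.038 0 0 0; 1 -0.035 0.02 -0.038 0 0 0; 1 -0.035 0 -0.038 0 0 0; 1 -0.035 0 -0.038 0 0 0; 1 0 0 0 0 0 0")

```text
clock: 21.7
eef_pos: [516.3, -190.0, 263.8]
tcp_rot: [3.139, 0.697, 1.393]
contact_force: [-0.7, 0.6, -6.8]
opening: 0.279
```

```bash
python3 -c "
from h import *
favg(14); goG([518.5,-178.4,278],-9.5,-39)"
```

```text
F mean [-0.294  0.71  -5.921] sd [0.255 0.48  0.365] torque [ 1.092 -0.049 -0.049] eef [ 516.267 -190.041  263.659]
t 22.40 G [ 518.256 -178.677  277.484] F [-0.539  0.561 -5.541] op 0.284 q [ 0.045  0.297  1.831 -0.713  1.28   0.528]
shift [ 0.005  0.007 -0.015] |worldaxes [0.244 0.277 0.516] turn [-0.292  0.94  -0.509]
tool comps (units of 40mm) of 10mm along scale +x, scale +y, up:
   [ 0.002  0.25  -0.001]
   [ 0.192 -0.003 -0.16 ]
   [-0.16   0.    -0.192]
```

```bash
cat >> h.py <<'E'
def totepatch():
    # near corner of the tote (local +x,+y .. ) averaged over 6 frames
    im=np.mean([cv2.cvtColor(vision.grab_frame('scene'),cv2.COLOR_RGB2GRAY) for i in range(6)],0)
    return im.astype(np.float32)
def toteshift(ref,im):
    C=[]
    for L in([50,60,30],[30,76,15],[50,-60,30]):
        a=np.radians(-9.5);P=[516.5+np.cos(a)*L[0]-np.sin(a)*L[1],-178.4+np.sin(a)*L[0]+np.cos(a)*L[1],L[2]]
        u,v=proj('scene',[P])[0].astype(int); t=ref[v-6:v+7,u-6:u+7]
        best=cv2.matchTemplate(cv2.resize(im[v-14:v+15,u-14:u+15],None,fx=5,fy=5,interpolation=cv2.INTER_CUBIC),cv2.resize(t,None,fx=5,fy=5,interpolation=cv2.INTER_CUBIC),cv2.TM_CCOEFF_NORMED)
        _,m,_,p=cv2.minMaxLoc(best); P2=proj('scene',[[P[0],P[1],P[2]+10]])[0]-proj('scene',[P])[0]
        C.append(((p[0]/5-8),(p[1]/5-8),m,*P2))
    print('tote shift px du,dv,corr, expected per 10mm:\n',np.array(C))
E
python3 -c "
from h import *
ref=np.load('pics/scene0.npy'); ref=cv2.cvtColor(ref,cv2.COLOR_RGB2GRAY).astype(np.float32)
im=totepatch(); toteshift(ref,im); np.save('pics/ref.npy',im)"
```

```text
tote shift px du,dv,corr, expected per 10mm:
 [[ 0.     0.     0.936 -0.286 -1.801]
 [ 5.4   -3.     0.713 -0.235 -1.765]
 [ 0.     0.     0.999 -0.365 -1.848]]
```

Emit:
move_arm(series="1 -0.035 0 -0.038 0 0 0; 1 -0.035 0 -0.038 0 0 0; 1 -0.035 0 -0.038 0 0 0; 1 0 0 0 0 0 0; 1 0 0 0 0 0 0")

```text
clock: 23.32
eef_pos: [516.2, -190.2, 270.2]
tcp_rot: [3.139, 0.696, 1.393]
contact_force: [-0.4, 0.9, -7.4]
opening: 0.286
```

```bash
python3 -c "
from h import *
favg(12); goG([518.5,-178.4,278],-9.5,-39)
im=totepatch(); toteshift(np.load('pics/ref.npy'),im)"
```

```text
F mean [-0.344  0.927 -6.708] sd [0.444 0.463 0.441] torque [ 1.197 -0.104 -0.024] eef [ 516.18  -190.204  270.182]
t 23.93 G [ 518.181 -178.833  284.029] F [-0.274  1.    -6.973] op 0.285 q [ 0.045  0.289  1.825 -0.71   1.29   0.519]
shift [0.113 0.008 0.108] |worldaxes [ 0.319  0.433 -6.029] turn [-0.296  0.912 -0.513]
tool comps (units of 40mm) of 10mm along scale +x, scale +y, up:
   [ 0.002  0.25  -0.001]
   [ 0.192 -0.003 -0.16 ]
   [-0.16   0.    -0.192]
tote shift px du,dv,corr, expected per 10mm:
 [[ 0.     0.     0.998 -0.286 -1.801]
 [ 0.     0.     0.996 -0.235 -1.765]
 [ 0.     0.     0.999 -0.365 -1.848]]
```

Emit:
move_arm(series="1 0.015 0 -0.06 0 0 0; 1 0.015 0 -0.06 0 0 0; 1 0 0 -0.02 0 0 0; 1 0 0 0 0 0 0")

```text
clock: 24.72
eef_pos: [516.9, -186.1, 274.3]
tcp_rot: [3.14, 0.698, 1.394]
contact_force: [0.5, -0.4, -6.8]
opening: 0.281
```

```bash
python3 -c "
from h import *
favg(10); goG([518.0,-176,288],-9.5,-39)
im=totepatch(); toteshift(np.load('pics/ref.npy'),im)"
```

```text
F mean [-0.056 -0.827 -7.286] sd [0.409 0.385 0.466] torque [ 0.668 -0.109 -0.021] eef [ 516.828 -186.12   274.225]
t 25.23 G [ 518.835 -174.717  288.013] F [ 0.147 -1.032 -7.366] op 0.284 q [ 0.053  0.286  1.819 -0.707  1.302  0.519]
shift [-0.019 -0.013  0.023] |worldaxes [-0.835 -1.283 -0.013] turn [-0.312  1.004 -0.504]
tool comps (units of 40mm) of 10mm along scale +x, scale +y, up:
   [ 0.002  0.25  -0.001]
   [ 0.191 -0.003 -0.161]
   [-0.161  0.    -0.191]
tote shift px du,dv,corr, expected per 10mm:
 [[ 0.2    0.4    0.959 -0.286 -1.801]
 [ 0.6    0.6    0.892 -0.235 -1.765]
 [ 0.2    0.4    0.983 -0.365 -1.848]]
```

Emit:
move_arm(series="1 -0.045 0 -0.027 0 0 0; 1 -0.045 0 -0.027 0 0 0; 1 0 0 0 0 0 0; 1 0 0 0 0 0 0")

```text
clock: 26.02
eef_pos: [516.6, -187.1, 278.2]
tcp_rot: [3.14, 0.697, 1.393]
contact_force: [0.3, -0.8, -8.8]
opening: 0.285
```

```bash
python3 -c "
from h import *
favg(10); goG([518.0,-176,288],-9.5,-39)
im=totepatch(); toteshift(np.load('pics/ref.npy'),im)"
```

```text
F mean [-0.006 -0.562 -7.606] sd [0.599 0.337 0.451] torque [ 1.028 -0.175 -0.005] eef [ 516.662 -187.076  278.21 ]
t 26.52 G [ 518.676 -175.693  292.016] F [-0.046 -0.701 -7.164] op 0.279 q [ 0.051  0.281  1.816 -0.705  1.306  0.511]
shift [ 0.064 -0.013  0.084] |worldaxes [-0.676 -0.307 -4.016] turn [-0.307  0.932 -0.508]
tool comps (units of 40mm) of 10mm along scale +x, scale +y, up:
   [ 0.002  0.25  -0.001]
   [ 0.192 -0.003 -0.16 ]
   [-0.16   0.    -0.192]
tote shift px du,dv,corr, expected per 10mm:
 [[ 0.2    0.2    0.973 -0.286 -1.801]
 [ 0.6    0.4    0.895 -0.235 -1.765]
 [ 0.2    0.4    0.983 -0.365 -1.848]]
```

Emit:
move_arm(series="1 -0.042 0 -0.03 0 0 0; 1 -0.042 0 -0.03 0 0 0; 1 0 0 0 0 0 0; 1 0 0 0 0 0 0")

```text
clock: 27.32
eef_pos: [516.5, -188.1, 282.5]
tcp_rot: [3.139, 0.697, 1.393]
contact_force: [-0.2, 0.6, -8.1]
opening: 0.281
```

```bash
python3 -c "
from h import *
favg(10); goG([518.0,-176,296],-9.5,-39)
im=totepatch(); toteshift(np.load('pics/ref.npy'),im)"
```

```text
F mean [ 0.333  0.075 -8.567] sd [0.435 0.562 0.455] torque [ 1.128 -0.212 -0.   ] eef [ 516.499 -188.085  282.465]
t 27.82 G [ 518.49  -176.693  296.294] F [ 0.059 -0.992 -8.847] op 0.287 q [ 0.049  0.276  1.812 -0.704  1.312  0.504]
shift [ 0.023 -0.013 -0.004] |worldaxes [-0.49   0.693 -0.294] turn [-0.304  0.916 -0.511]
tool comps (units of 40mm) of 10mm along scale +x, scale +y, up:
   [ 0.002  0.25  -0.001]
   [ 0.192 -0.003 -0.16 ]
   [-0.16   0.    -0.192]
tote shift px du,dv,corr, expected per 10mm:
 [[ 0.2    0.2    0.975 -0.286 -1.801]
 [ 0.6    0.2    0.896 -0.235 -1.765]
 [ 0.2    0.4    0.982 -0.365 -1.848]]
```

Emit:
move_arm(series="1 -0.033 0 -0.037 0 0 0; 1 -0.033 0 -0.037 0 0 0; 1 -0.033 0 -0.037 0 0 0; 1 0 0 0 0 0 0; 1 0 0 0 0 0 0")

```text
clock: 28.75
eef_pos: [516.3, -188.4, 288.9]
tcp_rot: [3.14, 0.697, 1.393]
contact_force: [0.5, 0.5, -8.6]
opening: 0.283
```

```bash
python3 -c "
from h import *
favg(8); goG([518.0,-176,302],-9.5,-39)
im=totepatch(); toteshift(np.load('pics/ref.npy'),im)"
```

```text
F mean [-0.298  0.097 -8.555] sd [0.408 0.416 0.574] torque [ 1.128 -0.196 -0.004] eef [ 516.27  -188.37   288.839]
t 29.15 G [ 518.266 -176.995  302.639] F [-0.504 -0.639 -8.57 ] op 0.284 q [ 0.048  0.269  1.807 -0.702  1.322  0.495]
shift [ 0.035 -0.008 -0.003] |worldaxes [-0.266  0.995 -0.639] turn [-0.329  0.927 -0.504]
tool comps (units of 40mm) of 10mm along scale +x, scale +y, up:
   [ 0.002  0.25  -0.001]
   [ 0.192 -0.003 -0.16 ]
   [-0.16   0.    -0.192]
tote shift px du,dv,corr, expected per 10mm:
 [[ 0.2   -0.4    0.967 -0.286 -1.801]
 [ 0.6   -0.2    0.821 -0.235 -1.765]
 [ 0.4    0.8    0.969 -0.365 -1.848]]
```

Emit:
move_arm(series="1 -0.033 0 -0.037 0 0 0; 1 -0.033 0 -0.037 0 0 0; 1 -0.015 0 -0.018 0 0 0; 1 0 0 0 0 0 0; 1 0 0 0 0 0 0; 1 0 0 0 0 0 0; 1 0 0 0 0 0 0")

```text
clock: 30.32
eef_pos: [516.2, -188.5, 294.1]
tcp_rot: [3.14, 0.697, 1.393]
contact_force: [-0.1, -0.1, -8.6]
opening: 0.284
```

```bash
python3 -c "
from h import *
favg(10); goG([518.0,-176,302],-9.5,-39)
im=totepatch(); toteshift(np.load('pics/ref.npy'),im)
t=vision.grab_frame('scene'); x,y=175,105
cv2.imwrite('pics/q.png',cv2.convertScaleAbs(cv2.resize(t[y:y+90,x:x+90,::-1],(600,600),interpolation=cv2.INTER_CUBIC),alpha=1.4,beta=10))"
```

```text
F mean [ 0.241  0.098 -8.861] sd [0.41  0.455 0.454] torque [ 1.132 -0.191 -0.01 ] eef [ 516.22  -188.489  294.113]
t 30.82 G [ 518.225 -177.117  307.932] F [-0.206  0.622 -8.394] op 0.284 q [ 0.048  0.263  1.802 -0.7    1.33   0.487]
shift [ 0.123 -0.008  0.097] |worldaxes [-0.225  1.117 -5.932] turn [-0.326  0.923 -0.511]
tool comps (units of 40mm) of 10mm along scale +x, scale +y, up:
   [ 0.002  0.25  -0.001]
   [ 0.192 -0.003 -0.16 ]
   [-0.16   0.    -0.192]
tote shift px du,dv,corr, expected per 10mm:
 [[-0.2   -0.8    0.948 -0.286 -1.801]
 [ 1.     1.2    0.743 -0.235 -1.765]
 [ 0.4    0.8    0.964 -0.365 -1.848]]
```

View pics/q.png

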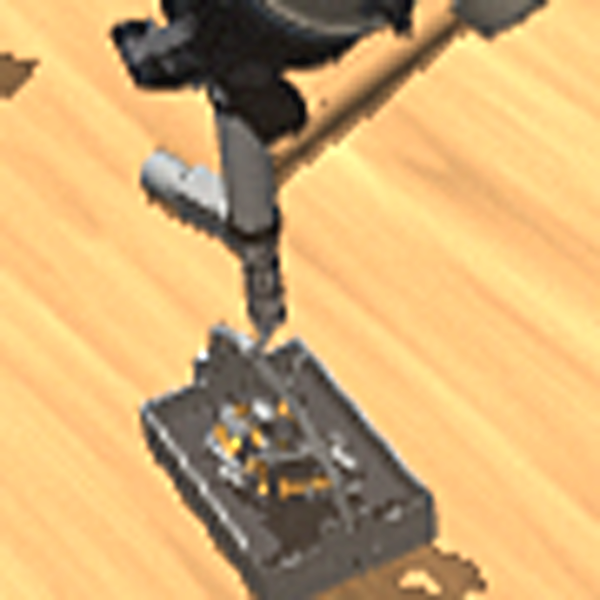

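```bash
python3 -c "
from h import *
x,y=175,105
f=lambda P:(proj('scene',[P])[0]+.5-[x,y])*600/90-.5
a=R.from_euler('z',-9.5,degrees=True)
for dz in(0,8):
  for L in([0,-34,85],[0,0,85],[0,34,85],[0,76,32],[0,-76,32],[50,73,32],[50,-73,32],[-50,73,32],[-50,-73,32],[50,73,0],[50,-73,0]): print(dz,L,f(np.array([516.5,-178.4,dz])+a.apply(L)))
G=np.array([518.2,-177.1,307.9])
for z in(0,102,120,162,215.5): print('scale',z,f(G-[0,0,z]))
ref=np.load('pics/ref.npy');im=cv2.cvtColor(vision.grab_frame('scene'),cv2.COLOR_RGB2GRAY).astype(np.float32)
b=lambda i:cv2.resize(i[148:200,190:245],(400,380),interpolation=cv2.INTER_CUBIC)
cv2.imwrite('pics/c.png',cv2.convertScaleAbs(np.hstack([b(ref),b(im)]),alpha=1.5,beta=10))
"
```

```text
0 [0, -34, 85] [246.876 344.698]
0 [0, 0, 85] [277.098 385.464]
0 [0, 34, 85] [308.209 427.43 ]
0 [0, 76, 32] [354.802 546.902]
0 [0, -76, 32] [221.506 363.658]
0 [50, 73, 32] [266.575 583.298]
0 [50, -73, 32] [142.103 402.861]
0 [-50, 73, 32] [435.359 503.791]
0 [-50, -73, 32] [303.982 332.077]
0 [50, 73, 0] [272.324 620.66 ]
0 [50, -73, 0] [149.879 441.475]
8 [0, -34, 85] [245.337 334.145]
8 [0, 0, 85] [275.692 374.966]
8 [0, 34, 85] [306.944 416.994]
8 [0, 76, 32] [353.794 537.241]
8 [0, -76, 32] [219.921 353.709]
8 [50, 73, 32] [265.1   573.717]
8 [50, -73, 32] [140.112 392.973]
8 [-50, 73, 32] [434.771 494.043]
8 [-50, -73, 32] [302.805 322.081]
8 [50, 73, 0] [270.909 611.461]
8 [50, -73, 0] [147.963 431.959]
scale 0 [230.354  49.507]
scale 102 [252.985 217.547]
scale 120 [256.653 244.778]
scale 162 [264.87  305.795]
scale 215.5 [274.698 378.774]
```

View pics/c.png

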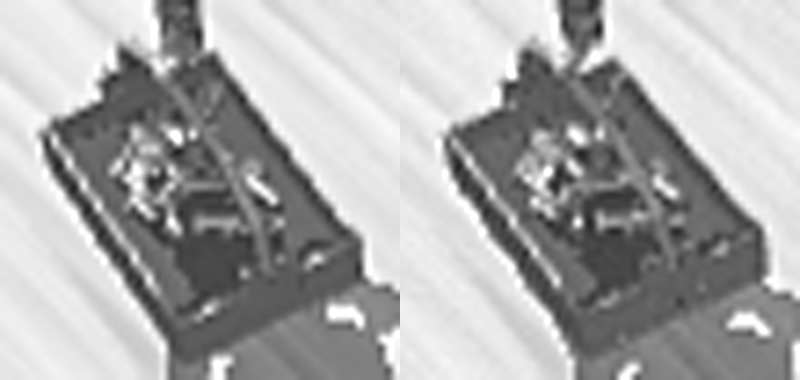

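```bash
cat >> h.py <<'E'
def pts(ref,im):
    """vertical px shift of tote patches -> mm up, at several rim points"""
    for L in([50,73,32],[50,45,32],[50,0,32],[50,-45,32],[50,-73,32],[-50,73,32],[-50,45,32],[-50,0,32],[0,73,20]):
        P=np.array([516.5,-178.4,0])+R.from_euler('z',-9.5,degrees=True).apply(L)
        u,v=proj('scene',[P])[0].round().astype(int); k=5; m=4; t=ref[v-k:v+k+1,u-k:u+k+1]
        w=im[v-k-m:v+k+m+1,u-k-m:u+k+m+1]
        rs=lambda a:cv2.resize(a,None,fx=8,fy=8,interpolation=cv2.INTER_CUBIC)
        b=cv2.matchTemplate(rs(w),rs(t),cv2.TM_CCOEFF_NORMED);_,c,_,p=cv2.minMaxLoc(b)
        print(L,'du %.2f dv %.2f c %.3f'%(p[0]/8-m,p[1]/8-m,c))
E
```

Emit:
move_arm(series="1 -0.035 0 -0.032 0 0 0; 1 -0.035 0 -0.032 0 0 0; 1 0 0 0 0 0 0; 1 0 0 0 0 0 0")

```text
clock: 31.72
eef_pos: [516.2, -189.0, 298.3]
tcp_rot: [3.14, 0.697, 1.393]
contact_force: [0.2, -0.3, -8.3]
opening: 0.285
```

```bash
python3 -c "
from h import *
favg(14); goG([518.0,-178,308],-9.5,-39)
im=totepatch(); pts(np.load('pics/ref.npy'),im); np.save('pics/im2.npy',im)"
```

```text
F mean [ 0.181  0.065 -8.796] sd [0.285 0.396 0.458] torque [ 1.15  -0.196 -0.012] eef [ 516.147 -189.038  298.239]
t 32.42 G [ 518.151 -177.695  312.046] F [-0.028  0.171 -8.593] op 0.282 q [ 0.047  0.258  1.798 -0.699  1.336  0.481]
shift [ 0.066 -0.     0.083] |worldaxes [-0.151 -0.305 -4.046] turn [-0.324  0.928 -0.515]
tool comps (units of 40mm) of 10mm along scale +x, scale +y, up:
   [ 0.002  0.25  -0.001]
   [ 0.192 -0.003 -0.16 ]
   [-0.16   0.    -0.192]
[50, 73, 32] du -0.38 dv -1.75 c 0.878
[50, 45, 32] du -0.50 dv -1.75 c 0.904
[50, 0, 32] du -0.12 dv -0.88 c 0.873
[50, -45, 32] du 0.00 dv -0.25 c 0.929
[50, -73, 32] du 0.12 dv -0.12 c 0.983
[-50, 73, 32] du 0.38 dv -2.00 c 0.983
[-50, 45, 32] du -1.00 dv -3.25 c 0.987
[-50, 0, 32] du 0.25 dv -1.12 c 0.980
[0, 73, 20] du 0.38 dv -1.88 c 0.749
```

Emit:
move_arm(series="1 0 0 0 0 0 0; 1 0 0 0 0 0 0; 1 -0.032 0 -0.038 0 0 0; 1 0 0 0 0 0 0; 1 0 0 0 0 0 0")

```text
clock: 33.35
eef_pos: [516.2, -189.1, 300.5]
tcp_rot: [3.14, 0.697, 1.393]
contact_force: [-0.0, 0.4, -8.7]
opening: 0.286
```

```bash
python3 -c "
from h import *
favg(22); goG([518.0,-178,308],-9.5,-39)
im=totepatch(); pts(np.load('pics/ref.npy'),im);print('vs im2'); pts(np.load('pics/im2.npy'),im)"
```

```text
Traceback (most recent call last):
  File "h.py", line 45, in favg
    im=vision.grab_frame('scene'); s=r.sense(); F.append(s['contact_force']);Q.append(s['eef_pos']);T.append(s['wrist_torque'])
ValueError: 200 camera calls are used up
```

Emit:
move_arm(series="1 0 0 0 0 0 0; 1 0 0 0 0 0 0; 1 0 0 0 0 0 0; 1 0 0 0 0 0 0; 1 0 0 0 0 0 0; 1 0 0 0 0 0 0; 1 0.016 0 0.019 0 0 0; 1 0.025 0 0.03 0 0 0; 1 0.025 0 0.03 0 0 0; 1 0.025 0 0.03 0 0 0; 1 0.025 0 0.03 0 0 0; 1 0.025 0 0.03 0 0 0; 1 0.025 0 0.03 0 0 0; 1 0.025 0 0.03 0 0 0; 1 0.025 0 0.03 0 0 0; 1 0.03 0 0.036 0 0 0; 1 0.03 0 0.036 0 0 0; 1 0.03 0 0.036 0 0 0; 1 0.03 0 0.036 0 0 0; 1 0.03 0 0.036 0 0 0")

```text
clock: 36.0
eef_pos: [516.7, -188.8, 276.2]
tcp_rot: [3.138, 0.696, 1.393]
contact_force: [0.2, 0.7, -8.1]
opening: 0.284
```

```bash
python3 -c "
from h import *
goG([518.0,-177,217],-9.5,-39)"
```

```text
t 36.00 G [ 518.654 -177.472  289.98 ] F [ 0.184  0.74  -8.08 ] op 0.284 q [ 0.047  0.283  1.819 -0.707  1.3    0.512]
shift [ 1.184 -0.021  1.394] |worldaxes [ -0.654   0.472 -72.98 ] turn [-0.265  0.889 -0.54 ]
tool comps (units of 40mm) of 10mm along scale +x, scale +y, up:
   [ 0.002  0.25  -0.001]
   [ 0.192 -0.003 -0.16 ]
   [-0.16   0.001 -0.192]
```

Emit:
move_arm(series="1 0.05 0 0.06 0 0 0; 1 0.07 0 0.08 0 0 0; 1 0.08 0 0.09 0 0 0; 1 0.08 0 0.095 0 0 0; 1 0.08 0 0.095 0 0 0; 1 0.08 0 0.095 0 0 0; 1 0.08 0 0.095 0 0 0; 1 0.08 0 0.095 0 0 0; 1 0.08 0 0.095 0 0 0; 1 0.08 0 0.095 0 0 0; 1 0.08 0 0.095 0 0 0; 1 0.05 0 0.06 0 0 0; 1 0 0 0 0 0 0; 1 0 0 0 0 0 0")

```text
clock: 37.75
eef_pos: [518.2, -189.7, 219.4]
tcp_rot: [3.135, 0.7, 1.391]
contact_force: [1.3, 0.1, -2.2]
opening: 0.282
```

```bash
python3 -c "
from h import *
goG([518.0,-177,216],-9.5,-39)"
```

```text
t 37.75 G [ 520.132 -178.291  233.152] F [ 1.256  0.136 -2.217] op 0.282 q [ 0.047  0.355  1.865 -0.737  1.211  0.597]
shift [ 0.302 -0.06   0.313] |worldaxes [ -2.132   1.291 -17.152] turn [-0.106  1.088 -0.6  ]
tool comps (units of 40mm) of 10mm along scale +x, scale +y, up:
   [ 0.003  0.25  -0.   ]
   [ 0.191 -0.002 -0.161]
   [-0.161  0.001 -0.191]
```

Emit:
move_arm(series="1 0.09 0 0.1 0 0 0; 1 0.1 0 0.11 0 0 0; 1 0.09 0 0.09 0 0 0; 1 0 0 0 0 0 0; 1 0 0 0 0 0 0")

```text
clock: 38.38
eef_pos: [518.5, -188.8, 201.8]
tcp_rot: [3.135, 0.7, 1.391]
contact_force: [0.3, -0.7, -0.9]
opening: 0.28
```

```bash
python3 -c "
from h import *
goG([518.0,-177,216],-9.5,-39)"
```

```text
t 38.38 G [ 520.414 -177.408  215.572] F [ 0.319 -0.706 -0.903] op 0.280 q [ 0.049  0.379  1.876 -0.746  1.186  0.624]
shift [ 0.001 -0.06  -0.008] |worldaxes [-2.414  0.408  0.428] turn [-0.102  1.09  -0.599]
tool comps (units of 40mm) of 10mm along scale +x, scale +y, up:
   [ 0.003  0.25  -0.   ]
   [ 0.191 -0.002 -0.161]
   [-0.161  0.001 -0.191]
```

Unhook toward +x, then up.

Emit:
move_arm(series="1 0 0.1 0 0 0 0; 1 0 0.15 0 0 0 0; 1 0 0.15 0 0 0 0; 1 0 0.15 0 0 0 0; 1 0 0.2 0 0 0 0; 1 0 0.2 0 0 0 0; 1 0 0.15 0 0 0 0; 1 0 0 0 0 0 0; 1 0 0 0 0 0 0")

```text
clock: 39.5
eef_pos: [565.6, -197.2, 202.3]
tcp_rot: [3.134, 0.7, 1.391]
contact_force: [-0.5, 1.0, -2.1]
opening: 0.287
```

```bash
python3 -c "
from h import *
goG([561.9,-186,330],-9.5,-39)"
```

```text
t 39.50 G [ 567.517 -185.763  216.101] F [-0.532  1.009 -2.051] op 0.287 q [ 0.031  0.441  1.773 -0.742  1.206  0.584]
shift [-1.849 -0.119 -2.16 ] |worldaxes [ -5.617  -0.237 113.899] turn [-0.068  1.084 -0.632]
tool comps (units of 40mm) of 10mm along scale +x, scale +y, up:
   [ 0.003  0.25  -0.   ]
   [ 0.191 -0.002 -0.161]
   [-0.161  0.002 -0.191]
```

Emit:
move_arm(series="1 -0.06 0 -0.07 0 0 0; 1 -0.13 0 -0.15 0 0 0; 1 -0.2 0 -0.24 0 0 0; 1 -0.22 0 -0.26 0 0 0; 1 -0.22 0 -0.26 0 0 0; 1 -0.22 0 -0.26 0 0 0; 1 -0.22 0 -0.26 0 0 0; 1 -0.2 0 -0.24 0 0 0; 1 -0.13 0 -0.15 0 0 0; 1 -0.06 0 -0.07 0 0 0; 1 0 0 0 0 0 0")

```text
clock: 40.88
eef_pos: [564.5, -197.3, 313.8]
tcp_rot: [3.132, 0.699, 1.389]
contact_force: [0.5, -0.6, -1.2]
opening: 0.286
```

```bash
python3 -c "
from h import *
goG([562,208.6,330],-5.3,-39)"
```

```text
t 40.88 G [ 566.416 -185.853  327.572] F [ 0.522 -0.568 -1.177] op 0.286 q [ 0.031  0.314  1.684 -0.7    1.367  0.436]
shift [ 7.378 -1.806 -6.295] |worldaxes [ -4.416 394.453   2.428] turn [-2.675  1.08  -3.932]
tool comps (units of 40mm) of 10mm along scale +x, scale +y, up:
   [ 0.017  0.249 -0.012]
   [ 0.191 -0.021 -0.16 ]
   [-0.161  0.002 -0.191]
```

Emit:
move_arm(series="1 0.06 -0.015 -0.05 0 0 0; 1 0.12 -0.03 -0.1 0 0 0; 1 0.2 -0.05 -0.17 0 0 0; 1 0.28 -0.07 -0.24 0 0 0; 1 0.35 -0.085 -0.3 0 0 0; 1 0.4 -0.1 -0.34 0 0 0; 1 0.42 -0.1 -0.36 0 0 0; 1 0.42 -0.1 -0.36 0 0 0; 1 0.42 -0.1 -0.36 0 0 0; 1 0.42 -0.1 -0.36 0 0 0; 1 0.42 -0.1 -0.36 0 0 0; 1 0.42 -0.1 -0.36 0 0 0; 1 0.42 -0.1 -0.36 0 0 0; 1 0.42 -0.1 -0.36 0 0 0; 1 0.42 -0.1 -0.36 0 0 0; 1 0.36 -0.09 -0.31 0 0 0; 1 0.28 -0.07 -0.24 0 0 0; 1 0.2 -0.05 -0.17 0 0 0; 1 0.1 -0.03 -0.08 0 0 0; 1 0 0 0 0 0 0")

```text
clock: 43.38
eef_pos: [560.3, 155.1, 315.2]
tcp_rot: [3.133, 0.704, 1.393]
contact_force: [0.5, -3.5, -1.9]
opening: 0.283
```

```bash
python3 -c "
from h import *
goG([562,208.6,330],-5.3,-39); print(r.sense()['wrist_torque'])"
```

```text
t 43.38 G [562.189 166.593 328.931] F [ 0.476 -3.527 -1.934] op 0.283 q [ 0.558  0.474  1.444 -0.514  1.714  0.787]
shift [ 0.781 -0.164 -0.692] |worldaxes [-0.189 42.007  1.069] turn [-2.598  1.379 -3.747]
tool comps (units of 40mm) of 10mm along scale +x, scale +y, up:
   [ 0.016  0.249 -0.012]
   [ 0.19  -0.02  -0.162]
   [-0.162  0.002 -0.19 ]
[-0.514 -0.196  0.092]
```

Emit:
move_arm(series="1 0 0 0 0 0 0; 1 0 0 0 0 0 0")

```text
clock: 43.62
eef_pos: [560.3, 154.2, 315.3]
tcp_rot: [3.133, 0.705, 1.392]
contact_force: [1.2, -0.9, -2.2]
opening: 0.282
```

```bash
python3 -c "
from h import *
goG([562,208.6,330],-5.3,-39); print(r.sense()['wrist_torque'])"
```

```text
t 43.62 G [562.234 165.663 329.003] F [ 1.156 -0.939 -2.173] op 0.282 q [ 0.557  0.474  1.445 -0.514  1.715  0.787]
shift [ 0.799 -0.17  -0.705] |worldaxes [-0.234 42.937  0.997] turn [-2.639  1.422 -3.799]
tool comps (units of 40mm) of 10mm along scale +x, scale +y, up:
   [ 0.016  0.249 -0.012]
   [ 0.19  -0.02  -0.162]
   [-0.162  0.002 -0.19 ]
[ 0.098 -0.142  0.045]
```

Emit:
move_arm(series="1 0.06 -0.01 -0.05 -0.8 0.1 -1.1; 1 0.12 -0.03 -0.1 -0.8 0.2 -1.2; 1 0.16 -0.03 -0.14 -0.8 0.1 -1.1; 1 0.16 -0.03 -0.14 0 0 0; 1 0.14 -0.03 -0.13 0 0 0; 1 0.1 -0.02 -0.09 0 0 0; 1 0.05 -0.01 -0.04 0 0 0; 1 0 0 0 0 0 0; 1 0 0 0 0 0 0")

```text
clock: 44.75
eef_pos: [558.7, 187.3, 320.0]
tcp_rot: [3.138, 0.723, 1.471]
contact_force: [0.9, -4.3, -2.3]
opening: 0.287
```

```bash
python3 -c "
from h import *
goG([562,208.6,230],-5.8,-40)"
```

```text
t 44.75 G [559.804 199.19  333.51 ] F [ 0.852 -4.261 -2.303] op 0.287 q [ 0.617  0.486  1.424 -0.533  1.73   0.766]
shift [1.903 0.022 1.782] |worldaxes [   2.196    9.41  -103.51 ] turn [0.259 1.429 0.051]
tool comps (units of 40mm) of 10mm along scale +x, scale +y, up:
   [-0.     0.25   0.001]
   [ 0.187  0.001 -0.165]
   [-0.165  0.001 -0.187]
```

Emit:
move_arm(series="1 -0.1 0 -0.12 0 0 0; 1 -0.2 0 -0.22 0 0 0; 1 -0.22 0 -0.25 0 0 0; 1 -0.2 0 -0.22 0 0 0; 1 -0.1 0 -0.1 0 0 0; 1 0.03 0 0 0 3 0; 1 0.03 0 0 0 4 0; 1 0.03 0 0 0 3.5 0; 1 0 0 0 0 1 0; 1 0 0 0 0 0 0")

```text
clock: 46.0
eef_pos: [558.6, 191.6, 370.9]
tcp_rot: [3.137, 0.504, 1.473]
contact_force: [0.8, 0.4, -2.5]
opening: 0.283
```

```bash
python3 -c "
from h import *
goG([562,208.6,370],-5.8,-30)"
```

```text
t 46.00 G [559.366 200.258 386.693] F [ 0.801  0.412 -2.486] op 0.283 q [ 0.554  0.363  1.405 -0.4    1.684  0.668]
shift [0.38  0.041 0.262] |worldaxes [  2.634   8.342 -16.693] turn [ 0.354 -1.116  0.163]
tool comps (units of 40mm) of 10mm along scale +x, scale +y, up:
   [-0.001  0.25   0.002]
   [ 0.219  0.001 -0.121]
   [-0.121  0.001 -0.219]
```

Emit:
move_arm(series="1 0.12 0.02 0.06 0 0 0; 1 0.15 0.02 0.1 0 0 0; 1 0.15 0 0.22 0 0 0; 1 0.15 0 0.27 0 0 0; 1 0.15 0 0.27 0 0 0; 1 0.12 0 0.22 0 0 0; 1 0.05 0 0.08 0 0 0; 1 0 0 0 0 0 0; 1 0 0 0 0 0 0")

```text
clock: 47.12
eef_pos: [560.7, 199.9, 304.4]
tcp_rot: [3.141, 0.507, 1.476]
contact_force: [-0.1, -0.9, -1.1]
opening: 0.287
```

```bash
python3 -c "
from h import *
goG([562,207.5,270],-5.8,-30)"
```

```text
t 47.12 G [561.472 208.602 320.126] F [-0.092 -0.944 -1.126] op 0.287 q [ 0.563  0.418  1.469 -0.395  1.581  0.72 ]
shift [0.579 0.013 1.108] |worldaxes [  0.528  -1.102 -50.126] turn [ 0.231 -0.93   0.313]
tool comps (units of 40mm) of 10mm along scale +x, scale +y, up:
   [-0.001  0.25   0.001]
   [ 0.219  0.002 -0.121]
   [-0.121  0.    -0.219]
```

Emit:
move_arm(series="1 0.06 0 0.12 0 0 0; 1 0.1 0 0.2 0 0 0; 1 0.12 0 0.24 0 0 0; 1 0.12 0 0.24 0 0 0; 1 0.1 0 0.2 0 0 0; 1 0.06 0 0.1 0 0 0; 1 0 0 0 0 0 0; 1 0 0 0 0 0 0")

```text
clock: 48.12
eef_pos: [560.6, 198.0, 251.7]
tcp_rot: [3.14, 0.507, 1.476]
contact_force: [0.7, 0.1, -1.3]
opening: 0.285
```

```bash
python3 -c "
from h import *
goG([562,207.5,205],-5.8,-30)"
```

```text
t 48.12 G [561.435 206.696 267.421] F [ 0.719  0.106 -1.316] op 0.285 q [ 0.561  0.46   1.524 -0.397  1.491  0.755]
shift [0.769 0.009 1.354] |worldaxes [  0.565   0.804 -62.421] turn [ 0.241 -0.942  0.302]
tool comps (units of 40mm) of 10mm along scale +x, scale +y, up:
   [-0.001  0.25   0.001]
   [ 0.219  0.002 -0.121]
   [-0.121  0.    -0.219]
```

Emit:
move_arm(series="1 0.07 0 0.12 0 0 0; 1 0.12 0 0.2 0 0 0; 1 0.13 0 0.22 0 0 0; 1 0.13 0 0.22 0 0 0; 1 0.12 0 0.22 0 0 0; 1 0.08 0 0.14 0 0 0; 1 0.03 0 0.06 0 0 0; 1 0.02 0 0.03 0 0 0; 1 0 0 0 0 0 0; 1 0 0 0 0 0 0")

```text
clock: 49.38
eef_pos: [561.1, 199.2, 192.2]
tcp_rot: [3.14, 0.507, 1.475]
contact_force: [0.5, -0.2, -1.1]
opening: 0.28
```

```bash
python3 -c "
from h import *
goG([562,207.5,200],-5.8,-30)"
```

```text
t 49.38 G [561.903 207.898 207.968] F [ 0.494 -0.237 -1.132] op 0.280 q [ 0.562  0.518  1.57  -0.402  1.393  0.798]
shift [0.081 0.001 0.179] |worldaxes [ 0.097 -0.398 -7.968] turn [ 0.279 -0.972  0.282]
tool comps (units of 40mm) of 10mm along scale +x, scale +y, up:
   [-0.001  0.25   0.001]
   [ 0.219  0.002 -0.121]
   [-0.121  0.    -0.219]
```

Now slowly onto the pegs.

Emit:
move_arm(series="1 0.025 0 0.045 0 0 0; 1 0.025 0 0.045 0 0 0; 1 0.02 0 0.04 0 0 0; 1 0 0 0 0 0 0; 1 0 0 0 0 0 0")

```text
clock: 50.0
eef_pos: [561.4, 199.3, 186.4]
tcp_rot: [3.139, 0.506, 1.475]
contact_force: [0.2, -0.2, -0.7]
opening: 0.286
```

```bash
python3 -c "
from h import *
goG([562,207.5,200],-5.8,-30);print(r.sense()['wrist_torque'])"
```

```text
t 50.00 G [562.152 207.966 202.19 ] F [ 0.172 -0.207 -0.682] op 0.286 q [ 0.562  0.524  1.574 -0.403  1.383  0.802]
shift [ 0.008 -0.005  0.054] |worldaxes [-0.152 -0.466 -2.19 ] turn [ 0.32  -1.002  0.262]
tool comps (units of 40mm) of 10mm along scale +x, scale +y, up:
   [-0.001  0.25   0.001]
   [ 0.219  0.002 -0.121]
   [-0.121  0.001 -0.219]
[ 0.332 -0.078 -0.013]
```

Emit:
move_arm(series="1 0.012 0 0.025 0 0 0; 1 0.012 0 0.025 0 0 0; 1 0.01 0 0.02 0 0 0; 1 0 0 0 0 0 0; 1 0 0 0 0 0 0", grip_force=20)

```text
clock: 50.62
eef_pos: [561.4, 199.3, 186.4]
tcp_rot: [3.137, 0.507, 1.473]
contact_force: [-0.6, -0.1, -0.1]
opening: 0.284
```

```bash
python3 -c "
from h import *
goG([562,207.5,200],-5.8,-30);print(r.sense()['wrist_torque'])"
```

```text
t 50.62 G [562.12  207.958 202.124] F [-0.635 -0.101 -0.056] op 0.284 q [ 0.563  0.524  1.575 -0.404  1.383  0.804]
shift [ 0.008 -0.005  0.052] |worldaxes [-0.12  -0.458 -2.124] turn [ 0.366 -0.974  0.193]
tool comps (units of 40mm) of 10mm along scale +x, scale +y, up:
   [-0.001  0.25   0.002]
   [ 0.219  0.002 -0.121]
   [-0.121  0.001 -0.219]
[ 0.265 -0.008  0.001]
```

Emit:
move_arm(series="1 0.03 0 0.06 0 0 0; 1 0.02 0 0.04 0 0 0; 1 0 0 0 0 0 0; 1 0 0 0 0 0 0")

```text
clock: 51.12
eef_pos: [561.5, 199.3, 186.4]
tcp_rot: [3.135, 0.508, 1.471]
contact_force: [0.6, -0.0, -0.2]
opening: 0.284
```

```bash
python3 -c "
from h import *
goG([562,207.5,200],-5.8,-30);print(r.sense()['wrist_torque'])"
```

```text
t 51.12 G [562.247 208.015 202.152] F [ 0.576 -0.034 -0.152] op 0.284 q [ 0.563  0.525  1.575 -0.405  1.383  0.807]
shift [ 0.007 -0.009  0.053] |worldaxes [-0.247 -0.515 -2.152] turn [ 0.433 -0.911  0.092]
tool comps (units of 40mm) of 10mm along scale +x, scale +y, up:
   [-0.     0.25   0.002]
   [ 0.218  0.001 -0.122]
   [-0.122  0.001 -0.218]
[ 0.307 -0.017  0.047]
```

Emit:
move_arm(series="0.6 0 0 0 0 0 0; 0.4 0 0 0 0 0 0; 0.2 0 0 0 0 0 0; 0 0 0 0 0 0 0; -0.2 0 0 0 0 0 0; -0.3 0 0 0 0 0 0; -0.3 0 0 0 0 0 0; -0.3 0 0 0 0 0 0")

```text
clock: 52.12
eef_pos: [561.6, 199.1, 185.6]
tcp_rot: [3.135, 0.508, 1.472]
contact_force: [-0.9, 0.6, 0.4]
opening: 0.647
```

```bash
python3 -c "
from h import *
goG([562,207.5,300],-5.8,-30);print(r.sense()['wrist_torque'])"
```

```text
t 52.12 G [562.404 207.806 201.358] F [-0.926  0.577  0.373] op 0.647 q [ 0.563  0.526  1.575 -0.406  1.382  0.807]
shift [-1.214  0.001 -2.15 ] |worldaxes [-0.404 -0.306 98.642] turn [ 0.418 -0.882  0.105]
tool comps (units of 40mm) of 10mm along scale +x, scale +y, up:
   [-0.     0.25   0.002]
   [ 0.218  0.001 -0.122]
   [-0.122  0.001 -0.218]
[ 0.229  0.01  -0.073]
```

Emit:
move_arm(series="-0.3 0 0 -0.1 0 0 0; -0.3 0 0 -0.2 0 0 0; -0.3 0 0 -0.3 0 0 0; -0.3 0 0 -0.4 0 0 0; -0.3 0 0 -0.5 0 0 0; -0.3 0 0 -0.6 0 0 0; -0.3 0 0 -0.6 0 0 0; -0.3 0 0 -0.6 0 0 0; -0.3 0 0 -0.4 0 0 0; -0.3 0 0 -0.2 0 0 0; -0.3 0 0 0 0 0 0; -0.3 0 0 0 0 0 0; -0.3 0 0 0 0 0 0; -0.3 0 0 0 0 0 0; -0.3 0 0 0 0 0 0; -0.3 0 0 0 0 0 0")

```text
clock: 54.12
eef_pos: [568.0, 279.6, 331.2]
tcp_rot: [3.135, 0.507, 1.472]
contact_force: [0.6, 0.5, 0.4]
opening: 0.651
```

```bash
python3 -c "
from h import *
goG([562,207.5,300],-5.8,-30);print(r.sense()['wrist_torque'])
try: vision.grab_frame('scene')
except Exception as e: print(e)"
```

```text
t 54.12 G [568.714 288.288 346.964] F [0.642 0.525 0.352] op 0.651 q [ 0.651  0.483  1.311 -0.371  1.696  0.767]
shift [-1.209  0.015  2.01 ] |worldaxes [ -6.714 -80.788 -46.964] turn [ 0.447 -0.948  0.12 ]
tool comps (units of 40mm) of 10mm along scale +x, scale +y, up:
   [-0.001  0.25   0.002]
   [ 0.219  0.001 -0.121]
   [-0.121  0.001 -0.219]
[ 0.21  -0.013  0.023]
200 camera calls are used up
```

```bash
python3 -c "
from rig import r
print(r.sign_off())"
```

```text
the job is handed in; nothing more can be done
None
```

I weighed the tote, set it down, unhooked the scale, hung it back on its pegs and handed the job in at about 54 s. The end state rests on force and position readings only, because all 200 camera calls ran out while the tote was hanging.

**Weight:** the tote weighs about 0.73 kg. The wrist force levelled off at about 7.2 N above the empty scale, which is about 60 mm of plunger. The plunger itself was never read directly.

**Lift:** the estimates of the hanging height disagree:

| Hold position | From the pictures | From the force reading |
|---|---|---|
| First hold (about 1.5 s) | about 7 mm | about 11 mm |
| 2 mm higher (about 1 s) | about 9 mm | about 13 mm |

- Both holds fall inside the 2 to 15 mm band by either estimate.
- The tote hung tipped by about 0.06 rad, with its +y end higher.
- At the first hold the low end was only about 3 mm clear by the pictures.

**What went wrong:**
- The scale slipped about 35–40° round in the grip on the first carry. I leaned the tool to bring it upright again.
- On the way back I carried it too low and the hook pressed on a peg of the stand with about 4 N. I raised it, corrected the lean and hung it.
- The tote slid an estimated 2 mm during the lift.

**Last checks:**
- After the tote was set down, the wrist force was back to about the scale's own weight.
- The scale's weight came off the wrist at the pegs' height, about 202 mm against the expected 200 mm. I put the extra 2 mm down to the slip in the grip.
- The gripper came away empty and touching nothing.
- I could not confirm by picture that the scale sits on both pegs, where the tote finally stands, or that the other things on the bench are undisturbed.

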